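# Cup and secure mixer cartridges for the line

## Task

Pack the tap cartridges for transport: for each cartridge on the rubber mat twist one cup loose from the top of the nested stack, lift it off and stand it in a pocket of the black carrier, and stand the cartridge upright in it. Leave the cups that are not needed nested on their stand. When all are loaded, swing the carrier's hold-down frame over them until it rests in its catches, without shifting the tap, the screwdriver or the blue bin.

Things in the scene. Friction and masses are not known exactly. Their poses are not given: they have to be found in the camera images.
- cup1_mid (a point): top cup of the stack: white plastic, 74 mm high, 45 g, all cups alike. Straight collar 67 mm in diameter (69 at the rim) from 44 mm up to the open rim; flat shoulder under it, then a body tapering from 53 to 41 mm at the foot. Raised inside floor 24 mm above the foot, 41 mm wide; mouth 55 mm between lips. Point: on the axis, half-way up (37 mm above the foot, 37 mm below the rim), z up, x through a lug
- cup2_mid (a point): second cup. Nesting: a shoulder rests on the rim below, so each cup stands 30 mm higher and only its collar shows. Locked: 3 outside lugs (out to 30 mm radius, 34-38 mm above the foot, 120 deg apart) sit under 3 lips in the rim below with 2 mm play; straight pulling does not part them. Turned 25-95 deg either way about the axis (best 60) they clear the lips. Point as for the top cup
- cup3_mid (a point): third cup, as the others, same point. At the start neighbours stand within 10 deg of the middle of their lock. To part cups: turn the upper one with at most 2 mm of lift until 25 deg is passed, then raise it; 40 mm up it is clear of the one below. Pulling up hard while turning can drag the cup below round with it
- cup4_mid (a point): lowest cup of the stack, as the others, same point; locked in the same way into the fixed stand
- stand_top (a point): centre of the mouth of the fixed grey round stand under the stack, 80 mm above the table; 76 mm in diameter, 100 mm at its foot. The lowest cup's shoulder rests on this mouth
- cart1_mid (a point): tap cartridge standing upright, 72 mm high, about 100 g, all alike: body 36 mm in diameter up to 38 mm, grey on a heavy brass foot, black neck 28 mm in diameter up to 48 mm, then a round brass spindle 13 mm in diameter up to 72 mm to hold it by. Point: on the axis, half-way up (36 mm above the foot), z up. On a 3 mm black rubber mat at the robot's left, about 90 mm apart; two or three of the four are present
- cart2_mid (a point): another tap cartridge standing upright, 72 mm high, about 100 g, all alike: body 36 mm in diameter up to 38 mm, grey on a heavy brass foot, black neck 28 mm in diameter up to 48 mm, then a round brass spindle 13 mm in diameter up to 72 mm to hold it by. Point: on the axis, half-way up (36 mm above the foot), z up. On a 3 mm black rubber mat at the robot's left, about 90 mm apart; two or three of the four are present
- cart3_mid (a point): another tap cartridge standing upright, 72 mm high, about 100 g, all alike: body 36 mm in diameter up to 38 mm, grey on a heavy brass foot, black neck 28 mm in diameter up to 48 mm, then a round brass spindle 13 mm in diameter up to 72 mm to hold it by. Point: on the axis, half-way up (36 mm above the foot), z up. On a 3 mm black rubber mat at the robot's left, about 90 mm apart; two or three of the four are present
- cart4_mid (a point): another tap cartridge standing upright, 72 mm high, about 100 g, all alike: body 36 mm in diameter up to 38 mm, grey on a heavy brass foot, black neck 28 mm in diameter up to 48 mm, then a round brass spindle 13 mm in diameter up to 72 mm to hold it by. Point: on the axis, half-way up (36 mm above the foot), z up. On a 3 mm black rubber mat at the robot's left, about 90 mm apart; two or three of the four are present
- pocket1 (a point): centre of the floor of the carrier's pocket at the end on the robot's right: square, 52 mm wide, 24 mm deep, in a fixed black block 150 x 320 x 30 mm; pale metal floor; takes the foot of one cup (rim then 80 mm above the table). Pockets are 100 mm apart along the carrier's y; carrier x points away from the robot, z up; the floor is 6 mm above the table
- pocket2 (a point): centre of the floor of the carrier's pocket in the middle: square, 52 mm wide, 24 mm deep, in a fixed black block 150 x 320 x 30 mm; pale metal floor; takes the foot of one cup (rim then 80 mm above the table). Pockets are 100 mm apart along the carrier's y; carrier x points away from the robot, z up; the floor is 6 mm above the table
- pocket3 (a point): centre of the floor of the carrier's pocket at the end on the robot's left: square, 52 mm wide, 24 mm deep, in a fixed black block 150 x 320 x 30 mm; pale metal floor; takes the foot of one cup (rim then 80 mm above the table). Pockets are 100 mm apart along the carrier's y; carrier x points away from the robot, z up; the floor is 6 mm above the table
- frame_hinge (a point): middle of the hinge axis of the carrier's hold-down frame, 86 mm above the table, 65 mm beyond the row of pockets on the far side; axes as the carrier's, the hinge turns about y
- frame_handle (a point): middle of the frame's handle: a round steel bar 10 mm thick, 72 mm long, parallel to the hinge and 155 mm from it, front of a loop 60 mm deep; turns with the frame. The frame (8 mm bar, arms 308 mm apart) has bars 37 and 95 mm from the hinge that lie over the cup rims when closed, either side of the spindles; it swings past loaded cups freely
- frame (a joint): angle of the hold-down frame: 0 closed (level, its front bar down in the forked catches at both ends of the carrier), growing as it opens up and away from the robot; starts leaning back at 1.7 to 2.05, stop at 2.1. Light: it swings by the handle with under 3 N, and below about 1.1 it sinks shut by itself
- tap: bystander: finished chrome mixer tap standing on its 56 mm foot, 160 mm high with spout and lever to one side; origin at the centre of the foot.
- driver: bystander: screwdriver lying on the bench; origin under its middle.
- parts_bin: bystander: blue plastic bin 160 x 100 x 60 mm; origin at the centre of its underside.
Things that resemble listed ones, but are neither listed nor needed, are in the scene too. What is shaped like the part that bears cup1_mid but purple or turquoise is not meant. Leave any purple look-alike of the part that bears cup2_mid alone.

How it is judged:
By the outcome, as a careful person would: the job done as asked, in the order asked, and still so for the second after the job is handed in, with the robot touching nothing.
Of cart1, cart2, cart3, cart4 only 2 to 3 are there at a start; the rules pass over those that are not, and their reading is None.
At some moment in a run one of cart1, cart2, cart3, cart4 may be knocked a few centimetres aside while the robot is not near it.
It also fails if it takes over 210 s, if anything falls off the work surface, if the arm or the gripper's body presses on something with over 40 N, if the wrist force passes 120 N, or if a joint passes its speed limit or range.

## Robot

A 6-joint arm with a two-finger parallel gripper is mounted at the origin on the work surface. World frame = base frame: x ahead of the robot, y to its left, z up, the work surface at z = 0. Lengths are in mm, angles in rad, forces in N, time in s.
With the tool pointing down it reaches from about 375 to 975 mm from the base axis. Payload 3.8 kg.
Tool frame: the origin (TCP) lies at the centre of the arm's flange, where the gripper is bolted on; the fingertips stand 173 mm ahead of it and the grasp point (between the pads) lies 155 mm ahead of it; x points along the fingers, z is the direction in which the jaws open and shut, and the axes are right-handed (so a half turn about x gives the same grasp; the last joint's range is limited). The gripper opens to 85 mm and grips with 20 to 120 N. Pads are 22 mm wide; open, the fingers measure 114 mm over their backs; the gripper's body (76 mm by 85 mm) begins 54 mm behind the grasp point. The pads swing forward as they close: fully open they stand 13 mm farther back than shut.
Start: joints at [-1.277, 0.264, 1.604, -0, 1.274, -0.037], TCP at [219.235, -638.401, 404.68] pointing down, gripper open.
Joint ranges: [-2.63, 2.63], [-0.94, 2.18], [0.31, 2.57], [-1.31, 4.45], [0, 2.66], [-2.55, 2.55]. Speed limits (rad/s): [2.57, 2.57, 3.14, 3.14, 3.14, 3.14].

## Interface

Orientations are given as a unit quaternion [w, x, y, z].
In Python, from plant import telemetry, vision, order gives the robot as it stands. The module is installed in compiled form; this text tells all that it offers.
- The arm moves only by the tool play_rows, never from a script. Its argument "steps" is a list of rows, each a list of 4 numbers: the shift along the tool's x, y, z in m, then the turn about the tool's x in rad. In form: [[x, y, z, yaw], ...]. A call has 1 to 20 rows; each row shifts and turns the pose as measured when the row begins, along the tool's axes as they then stand; what a row does not reach is not made up. A row lasts 1/12 s, in which the tool goes at most 41.7 mm and 7.16 degrees, less where a joint would pass 70% of its speed; a pose out of reach is approached as far as the arm can. A call with a gripper value outside its range is refused whole. "hand" is the opening, from 0 (shut) to 1 (fully open), set as the call begins (left out, the last holds). The fingers move at their own pace and stop on an object; "force" is the grip in N (left out, the last holds). Time passes only in rows, so rows that do not move let the fingers close. It gives the time, the measured TCP pose, the force and the opening at its end, in the units of the state.
- telemetry.read_state(): the state, without advancing time (a new reading comes with each control period).
- vision.capture(name): name is "scene" or "side" or "wrist"; returns a dict with "color" (420x560x3 uint8, red, green, blue), "range_z" (420x560 float32, mm along the optical axis (not along the pixel's ray), 0 where there is no reading), "camera_matrix" (3x3 intrinsics, pixels), "R" (3x3) and "t" (3): a world point X has camera coordinates R X + t. Camera axes: x right, y down, z forward; pixel columns grow to the right and rows downward; lengths in mm; the calibration is good to about 2 mm. A picture is of the moment at which its call begins.
- order.sign_off(): hands the job in, once; it reports no verdict.
The state is a dict: "t": time; "joints": joint angles; "joint_velocities": joint speeds; "joint_efforts": joint torques, N m; "eef_pos": TCP position; "eef_rot": TCP orientation; "wrist_force": force on the tool from outside, world axes, zero at the start; "wrist_torque": the same for the moment, N m; "gripper_width": finger opening in mm.
Only numpy, scipy, OpenCV 4.12 (cv2) and the standard library are available. Lean on these libraries where they do the work, as an engineer would, in place of code of your own. Each camera call takes 0.05 s, during which the arm holds its last target. There are 200 camera calls.

## Working session

There is one attempt and no reset: what is moved stays moved. The work goes in short steps, Python scripts to look and compute and a tool call to move; the robot and the scene stay as the last step left them, time stands still between calls to the robot, and variables do not carry over. Pictures are saved under pics/ and viewed, about 12 in all and at most 16, crops included, and the job is handed in when it is done.

Besides the shell and the picture viewer there is one more tool, called after "Call:" as name(argument=value, ...), one argument or row to a line, values as JSON. play_rows: Moves the arm, as the interface text tells. Its arguments: {"type":"object","properties":{"steps":{"type":"array"},"hand":{"type":"number"},"force":{"type":"number"}},"required":["steps"]}

```bash
mkdir -p pics
cat > h.py <<'E'
import numpy as np, cv2
from plant import telemetry, vision, order
def cap(n,f=None):
    c=vision.capture(n)
    np.savez(f'/tmp/{n}.npz',**c)
    if f: cv2.imwrite(f'pics/{f}.png',c['color'][:,:,::-1])
    return c
def load(n): return np.load(f'/tmp/{n}.npz')
def cloud(c):
    K=c['camera_matrix'];z=c['range_z'].astype(float)
    v,u=np.indices(z.shape)
    P=np.stack([(u-K[0,2])/K[0,0]*z,(v-K[1,2])/K[1,1]*z,z],-1)
    W=(P-c['t'])@c['R']
    W[z<=0]=np.nan
    return W
def proj(c,X):
    p=c['camera_matrix']@(c['R']@np.array(X,float)+c['t']);return p[:2]/p[2]
def st():
    s=telemetry.read_state()
    print({k:np.round(s[k],3) for k in ['t','joints','eef_pos','eef_rot','wrist_force','gripper_width']});return s
E
python3 - <<'E'
from h import *
st()
ims=[]
for n in ['scene','side','wrist']:
    c=cap(n); ims.append(c['color'][:,:,::-1]); print(n,np.round(-c['R'].T@c['t']),np.round(c['R'][2],2),c['camera_matrix'][0,0])
cv2.imwrite('pics/a1.png',cv2.resize(ims[0],(800,600)))
cv2.imwrite('pics/a2.png',cv2.resize(ims[1],(800,600)))
cv2.imwrite('pics/a3.png',ims[2])
E
```

```text
{'t': np.float64(0.0), 'joints': array([-1.277,  0.265,  1.605, -0.   ,  1.274, -0.037]), 'eef_pos': array([ 219.095, -638.068,  403.374]), 'eef_rot': array([ 0.575,  0.411,  0.576, -0.41 ]), 'wrist_force': array([-0.382, -0.425, -1.003]), 'gripper_width': np.float64(85.728)}
scene [1359.  356.  745.] [-0.76 -0.3  -0.57] 447.03768837176676
side [ 332. 1029.  898.] [ 0.15 -0.78 -0.6 ] 488.37589351918155
wrist [ 292. -613.  373.] [-0.29 -0.1  -0.95] 309.40150046326613
```

View pics/a1.png

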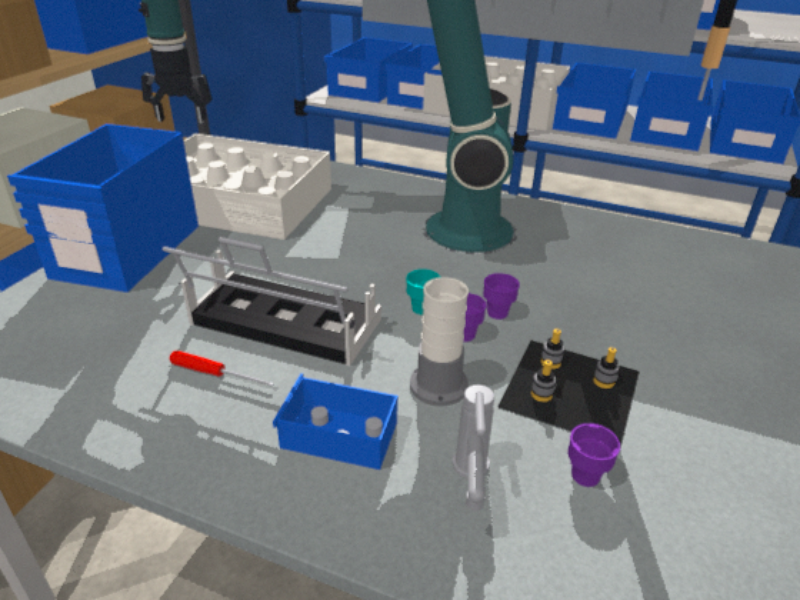

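View pics/a2.png

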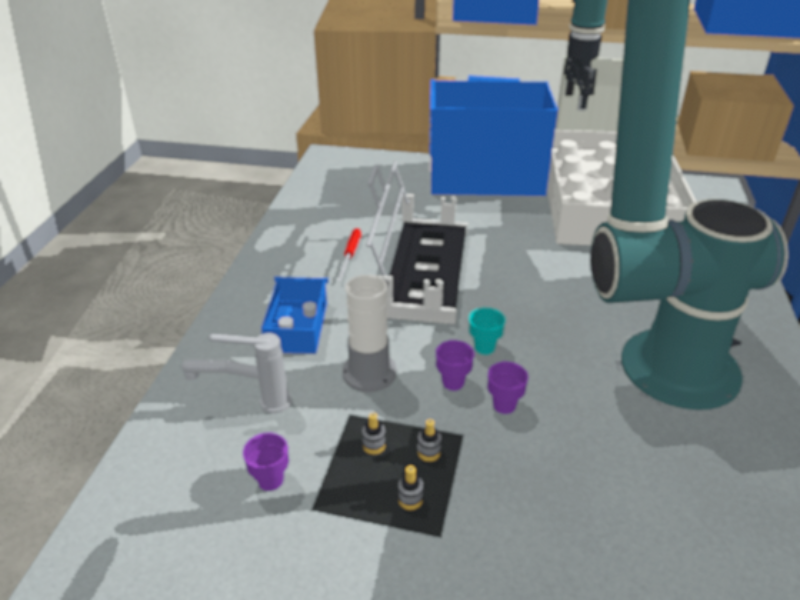

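The scene shows one white stack on the grey stand (scene px 444,320), three cartridges on the mat (553,350; 606,368; 543,382), the carrier with its frame leaning back (245,270). The purple and turquoise cups are decoys, and none of them is stacked.

```bash
cat >> h.py <<'E'
from scipy.optimize import least_squares
def circ(p,r=None):
    c0=np.nanmean(p,0)
    f=(lambda q:np.hypot(*(p-q[:2]).T)-(r if r else q[2]))
    s=least_squares(f,list(c0)+([] if r else [30]),loss='soft_l1',f_scale=2)
    return s.x
def boxm(W,x,y,z): return (W[...,0]>x[0])&(W[...,0]<x[1])&(W[...,1]>y[0])&(W[...,1]<y[1])&(W[...,2]>z[0])&(W[...,2]<z[1])
E
python3 - <<'E'
from h import *
for n in ['scene','side']:
    c=load(n);W=cloud(c);col=c['color'].astype(int)
    hsv=cv2.cvtColor(c['color'],cv2.COLOR_RGB2HSV)
    def at(u,v): 
        u,v=int(u*.7),int(v*.7); return np.round(np.nanmedian(W[v-1:v+2,u-1:u+2].reshape(-1,3),0))
    if n=='scene':
        for k,p in dict(stack=(444,320),stand=(440,370),c1=(553,350),c2=(606,368),c3=(543,382),pk1=(238,300),pk2=(287,312),pk3=(335,325),tap=(478,395),bin=(335,420),red=(195,362),frL=(345,290),handle=(245,240),pur1=(500,285),teal=(420,280),pur2=(473,310)).items(): print(k,at(*p))
        ctr=at(444,320)
    else:
        for k,p in dict(stack=(367,320),c1=(373,438),c2=(428,445),c3=(410,490),pk1=(432,241),pk2=(427,266),pk3=(420,293),tap=(270,370),bin=(300,310)).items(): print(k,at(*p))
    for zz in [(85,105),(115,135),(145,165),(175,195)]:
        m=boxm(W,(ctr[0]-70,ctr[0]+60),(ctr[1]-60,ctr[1]+60),zz); p=W[m][:,:2]
        m2=hsv[...,1][m]<60
        print(n,zz,m2.sum(),np.round(circ(p[m2],33.5),1))
    # spindles
    y=(hsv[...,0]>12)&(hsv[...,0]<30)&(hsv[...,1]>130)&(W[...,2]>50)&(W[...,2]<85)
    k,lab=cv2.connectedComponents(y.astype(np.uint8))
    for i in range(1,k):
        q=W[lab==i]
        if len(q)>5: print('sp',len(q),np.round(circ(q[:,:2],6.5),1),np.round(np.nanmax(q[:,2])))
E
```

```text
stack [598. 130. 164.]
stand [602. 132.  68.]
c1 [442. 288.  44.]
c2 [456. 380.  43.]
c3 [534. 289.  43.]
pk1 [ 494. -335.    5.]
pk2 [ 492. -225.    7.]
pk3 [ 490. -119.    6.]
tap [717. 222. 146.]
bin [712.  -5.   1.]
red [ 702. -280.   23.]
frL [602. -36. 175.]
handle [ 272. -468.   -1.]
pur1 [288. 151.  49.]
teal [337.  -3.  47.]
pur2 [387. 125.  44.]
scene (85, 105) 178 [565.  120.8]
scene (115, 135) 193 [565.4 120.8]
scene (145, 165) 208 [565.4 121. ]
scene (175, 195) 398 [566.3 121.1]
sp 45 [428.4 287.6] 75.0
sp 48 [442.2 383. ] 75.0
sp 58 [519.8 290. ] 76.0
stack [557. 150. 153.]
c1 [514. 303.  39.]
c2 [427. 302.  39.]
c3 [438. 396.  44.]
pk1 [ 515. -334.    7.]
pk2 [ 512. -228.    7.]
pk3 [ 508. -127.    7.]
tap [701. 241.  96.]
bin [742. -32.   3.]
side (85, 105) 146 [562.3 117.9]
side (115, 135) 154 [562.5 117.9]
side (145, 165) 192 [562.  117.9]
side (175, 195) 336 [562.1 119.1]
sp 42 [516.9 286.5] 76.0
sp 42 [425.4 284.2] 76.0
sp 67 [439.8 380.1] 79.0
```

View pics/a3.png

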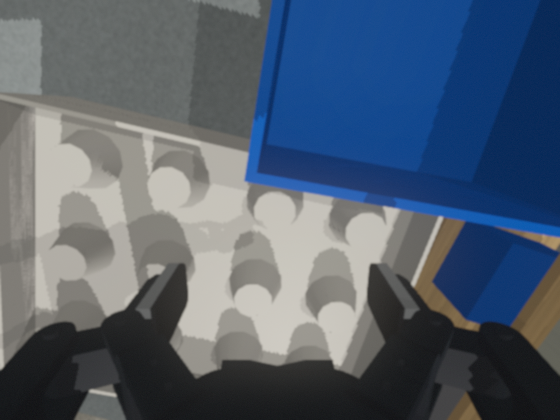

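Run:
```python
from h import *
from scipy.spatial.transform import Rotation as Ro
q=telemetry.read_state()['eef_rot']; print(np.round(Ro.from_quat(np.r_[q[1:],q[0]]).as_matrix(),3))
for n in ['scene','side']:
    c=load(n);W=cloud(c);hsv=cv2.cvtColor(c['color'],cv2.COLOR_RGB2HSV)
    m=boxm(W,(380,640),(-450,20),(24,35))&(hsv[...,2]<70)
    p=W[m][:,:2]; r=cv2.minAreaRect(p.astype(np.float32)); print(n,m.sum(),'rect',np.round(r[0],1),np.round(r[1],1),round(r[2],2),'z',np.nanmedian(W[m][:,2]))
    # pocket floors
    f=boxm(W,(380,640),(-450,20),(1,13))&(hsv[...,2]>120)
    k,lab,stt,cen=cv2.connectedComponentsWithStats(f.astype(np.uint8))
    for i in range(1,k):
        if stt[i,4]>25:
            a=W[lab==i]; print(' floor',stt[i,4],np.round(np.median(a,0),1),np.round(a.min(0)),np.round(a.max(0)))
    # frame points high
    h=boxm(W,(480,720),(-450,20),(95,300))
    a=W[h]
    for lo in range(95,260,20):
        b=a[(a[:,2]>lo)&(a[:,2]<lo+20)]
        if len(b): print(' z',lo,len(b),np.round(np.median(b,0)),np.round(b.min(0)),np.round(b.max(0)))
```

```text
[[-0.001  0.946  0.325]
 [ 0.002  0.325 -0.946]
 [-1.     0.    -0.002]]
scene 1853 rect [ 513.  -214.3] [155.1 320.6] 2.19 z 28.787080117945237
 floor 55 [ 502.5 -322.4    5.5] [ 492. -339.    3.] [ 517. -308.    8.]
 floor 63 [ 500.  -220.9    5.7] [ 486. -238.    3.] [ 515. -202.    9.]
 floor 67 [521.3 -44.    7.8] [421. -51.   1.] [588. -42.  13.]
 floor 78 [ 495.5 -118.5    5.3] [ 480. -137.    2.] [ 512. -101.    9.]
 z 95 88 [579. -56.  99.] [ 480. -382.   95.] [597. -42. 115.]
 z 115 383 [ 590. -199.  122.] [ 580. -365.  115.] [603. -50. 135.]
 z 135 39 [ 600. -358.  146.] [ 587. -365.  135.] [609. -51. 154.]
 z 155 101 [ 607. -207.  173.] [ 594. -384.  156.] [615. -33. 175.]
 z 175 395 [ 608. -195.  178.] [ 595. -379.  175.] [620. -33. 195.]
 z 195 46 [ 617. -239.  206.] [ 610. -246.  196.] [ 624. -167.  215.]
 z 215 100 [ 627. -205.  231.] [ 618. -248.  215.] [ 632. -167.  235.]
 z 235 65 [ 627. -205.  237.] [ 621. -244.  235.] [ 632. -167.  239.]
side 1741 rect [ 508.1 -217. ] [144.4 305.4] 3.1 z 30.13806965295928
 floor 31 [ 606.4 -385.5    2.3] [ 597. -430.    1.] [ 616
[... 482 characters left out ...]
] [418. -56.   1.] [563.  -8.  13.]
 floor 34 [539.9 -15.5   1.7] [527. -32.   1.] [553.   8.   7.]
 floor 35 [444.4 -12.6   2.1] [433. -30.   1.] [457.   2.   4.]
 z 95 68 [569. -57.  99.] [ 481. -382.   95.] [590. -44. 115.]
 z 115 172 [ 582. -186.  124.] [ 574. -369.  115.] [595. -52. 135.]
 z 135 34 [590. -59. 145.] [ 579. -368.  136.] [602. -53. 155.]
 z 155 29 [593. -58. 164.] [ 585. -369.  155.] [606. -37. 175.]
 z 175 185 [ 601. -175.  180.] [ 591. -387.  175.] [612. -36. 193.]
 z 195 37 [ 611. -238.  205.] [ 604. -249.  195.] [ 618. -166.  215.]
 z 215 35 [ 617. -175.  224.] [ 608. -247.  216.] [ 626. -168.  235.]
 z 235 42 [ 620. -202.  237.] [ 614. -248.  235.] [ 626. -172.  241.]
```

Add to h.py:
```python
from scipy.spatial.transform import Rotation as Ro
def go(x,y,z=None,phi=None):
    """shift needed in tool axes (mm) now, yaw (rad), shift in axes after the yaw"""
    s=telemetry.read_state();q=s['eef_rot'];p=s['eef_pos'];R=Ro.from_quat(np.r_[q[1:],q[0]]).as_matrix()
    ph=np.arctan2(R[1,2],R[0,2]);z=p[2] if z is None else z;phi=ph if phi is None else phi
    d=np.array([x,y,z])-p;yaw=(ph-phi+np.pi)%(2*np.pi)-np.pi
    print('p',np.round(p,1),'phi',round(ph,3),'tilt',np.round(R[:2,0],3),'j6',round(s['joints'][5],2),'w',round(s['gripper_width'],1),'t',round(s['t'],1))
    print(' shift now',np.round(R.T@d,1),'yaw',round(yaw,3),'after yaw',np.round((R@Ro.from_rotvec([yaw,0,0]).as_matrix()).T@d,1))
```

```text
(no output)
```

Call:
play_rows(
  steps=[
    [-0.035,0,0,0],
    [-0.035,0,0,0],
    [-0.03,0,0,0],
    [0,0.026,-0.0275,0],
    [0,0.026,-0.0275,0],
    [0,0.026,-0.0275,0],
    [0,0.026,-0.0275,0],
    [0,0.026,-0.0275,0],
    [0,0.026,-0.0275,0],
    [0,0.026,-0.0275,0],
    [0,0.026,-0.0275,0],
    [0,0.026,-0.0275,0],
    [0,0.026,-0.0275,0],
    [0,0.026,-0.0275,0],
    [0,0.026,-0.0275,0],
    [0,0.026,-0.0275,0],
    [0,0.026,-0.0275,0],
    [0,0.026,-0.0275,0],
    [0,0.026,-0.0275,0],
    [0,0,0,0],
  ],
  hand=1,
  force=60,
)

```text
t: 1.82
eef_pos: [476.6, -63.8, 503.4]
eef_rot: [0.57, 0.417, 0.577, -0.41]
wrist_force: [0.3, -0.6, -0.7]
gripper_width: 85.2
```

```bash
python3 -c "
from h import *
go(563.8,119.4,490,-1.1)"
```

```text
p [476.6 -63.8 503.4] phi -1.249 tilt [-0.002  0.014] j6 1.06 w 85.2 t 1.8
 shift now [  15.8  140.6 -146.1] yaw -0.149 after yaw [  15.8  160.7 -123.6]
```

Call:
play_rows(
  steps=[
    [0,0,0,-0.075],
    [0,0,0,-0.075],
    [0.003,0.027,-0.0205,0],
    [0.003,0.027,-0.0205,0],
    [0.003,0.027,-0.0205,0],
    [0.003,0.027,-0.0205,0],
    [0.003,0.027,-0.0205,0],
    [0.0,0.027,-0.0205,0],
    [0,0,0,0],
    [0,0,0,0],
  ],
)

```text
t: 2.65
eef_pos: [565.3, 129.2, 485.9]
eef_rot: [0.601, 0.367, 0.609, -0.364]
wrist_force: [-0.2, -0.2, -0.1]
gripper_width: 85.2
```

Run:
```python
from h import *
go(563.8,119.4,400,-1.1)
c=cap('wrist','w1');W=cloud(c)
hsv=cv2.cvtColor(c['color'],cv2.COLOR_RGB2HSV)
m=boxm(W,(510,620),(65,175),(196,206)); print(m.sum(),np.nanmedian(W[m][:,2]))
p=W[m][:,:2]; print(circ(p),cv2.minEnclosingCircle(p.astype(np.float32)))
```

```text
p [565.3 129.2 485.9] phi -1.087 tilt [-0.007  0.01 ] j6 1.26 w 85.2 t 2.6
 shift now [85.8 -5.7  9. ] yaw 0.013 after yaw [85.8 -5.6  9.1]
1222 200.20454349607263
[564.58161462 119.24662152  32.35481079] ((564.1686401367188, 118.9386978149414), 34.86745834350586)
```

View pics/w1.png

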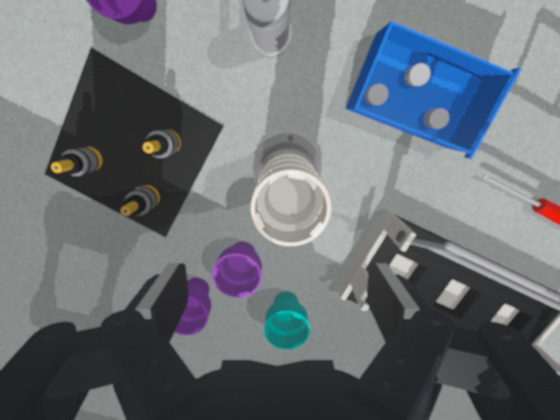

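Call:
play_rows(
  steps=[
    [0.025,-0.003,0.005,0.013],
    [0.03,-0.003,0.005,0],
    [0.03,0,0,0],
    [0,0,0,0],
    [0,0,0,0],
  ],
)

```text
t: 3.12
eef_pos: [563.0, 112.2, 401.7]
eef_rot: [0.6, 0.374, 0.604, -0.368]
wrist_force: [0.7, 1.6, 0.6]
gripper_width: 85.4
```

```bash
sed -i 's/d=np.array(\[x,y,z\])-p;/d=np.array([x,y,z])-p-np.r_[155*R[:2,0],0];/; s/print(.p.,np.round(p,1)/print("gp",np.round((p+155*R[:,0])[:2],1),"p",np.round(p,1)/' h.py
python3 - <<'E'
from h import *
go(564.2,119.1,343,-1.1)
c=load('wrist');W=cloud(c);hsv=cv2.cvtColor(c['color'],cv2.COLOR_RGB2HSV)
y=((hsv[...,0]>12)&(hsv[...,0]<30)&(hsv[...,1]>130)&(W[...,2]>50)&(W[...,2]<85)).astype(np.uint8)
k,lab=cv2.connectedComponents(y)
for i in range(1,k):
    q=W[lab==i]
    if len(q)>5: print('sp',len(q),np.round(circ(q[:,:2],6.5),1),np.round(np.nanmax(q[:,2])))
f=boxm(W,(380,640),(-450,20),(1,13))&(hsv[...,2]>120)
k,lab,stt,cen=cv2.connectedComponentsWithStats(f.astype(np.uint8))
for i in range(1,k):
    if stt[i,4]>25:
        a=W[lab==i]; print(' floor',stt[i,4],np.round(np.median(a,0),1),np.round(a.min(0)),np.round(a.max(0)))
E
```

```text
gp [562.8 113.7] p [563.  112.2 401.7] phi -1.105 tilt [-0.002  0.01 ] j6 1.25 w 85.4 t 3.1
 shift now [58.7  3.5 -3.6] yaw -0.005 after yaw [58.7  3.5 -3.6]
sp 165 [518.1 288.6] 78.0
sp 215 [441.  381.5] 77.0
sp 166 [427.  285.7] 78.0
 floor 60 [626.2  -1.1   1.6] [613.  -8.   1.] [637.   9.   3.]
 floor 27 [634.7 -11.2   1.5] [629. -18.   1.] [640.  -4.   2.]
 floor 611 [600.8 -27.1   1.4] [564. -76.   1.] [637.  20.   4.]
 floor 34 [631.9 -86.1   1.5] [625. -93.   1.] [638. -74.   3.]
 floor 38 [ 631.7 -100.9    1.5] [ 624. -111.    1.] [640. -93.   3.]
 floor 32 [562.5  14.4   1.2] [556.   7.   1.] [570.  20.   3.]
 floor 107 [592.3 -65.2   1.5] [580. -84.   1.] [606. -47.   3.]
 floor 73 [ 620.2 -113.8    1.5] [ 606. -124.    1.] [633. -94.   3.]
 floor 46 [ 628.9 -130.3    1.6] [ 622. -147.    1.] [ 639. -122.    3.]
 floor 26 [ 613.3 -100.1    1.4] [ 604. -106.    1.] [620. -94.   3.]
 floor 29 [543.2  15.2   1.3] [538.   8.   1.] [552.  20.   3.]
 floor 744 [507.8 -43.6   2.1] [426. -51.   1.] [585.   4.  13.]
 floor 1704 [422.7 -15.2   1.5] [ 380. -164.    1.] [553.  20.   5
[... 394 characters left out ...]
[ 623. -217.    1.] [ 640. -198.    3.]
 floor 44 [ 591.2 -168.8    1.6] [ 584. -180.    1.] [ 602. -161.    4.]
 floor 31 [ 636.6 -253.9    1.4] [ 629. -267.    1.] [ 640. -240.    3.]
 floor 55 [ 620.7 -257.7    1.4] [ 613. -272.    1.] [ 627. -241.    3.]
 floor 299 [ 599.8 -270.6    1.5] [ 588. -313.    1.] [ 620. -214.    3.]
 floor 376 [ 511.9 -120.2    7.3] [ 494. -140.    5.] [ 526. -101.   10.]
 floor 32 [ 609.4 -327.1    1.4] [ 598. -338.    1.] [ 617. -321.    3.]
 floor 472 [ 507.7 -222.6    7.2] [ 484. -241.    5.] [ 531. -205.    9.]
 floor 280 [ 517.4 -323.8    7.3] [ 497. -340.    5.] [ 535. -309.    9.]
 floor 58 [ 509.6 -438.2    1.4] [ 498. -450.    1.] [ 522. -425.    3.]
```

Call:
play_rows(
  steps=[
    [0.0,0.0035,-0.0035,0],
    [0,0,0,0],
    [0.02,0,0,0],
    [0.02,0,0,0],
    [0.015,0,0,0],
    [0,0,0,0],
    [0,0,0,0],
  ],
)

```text
t: 3.7
eef_pos: [569.3, 116.4, 360.5]
eef_rot: [0.605, 0.38, 0.598, -0.364]
wrist_force: [0.9, -0.0, -0.1]
gripper_width: 85.2
```

Run:
```python
from h import *
go(564.2,119.1,343,-1.1)
```

```text
gp [572.4 118.4] p [569.3 116.4 360.5] phi -1.108 tilt [0.02  0.013] j6 1.26 w 85.2 t 3.7
 shift now [17.4 -7.4 -4.3] yaw -0.008 after yaw [17.4 -7.4 -4.3]
```

Call:
play_rows(
  steps=[
    [0,-0.0075,-0.004,0],
    [0,0,0,0],
    [0,0,0,0],
  ],
)

```text
t: 3.95
eef_pos: [561.5, 117.0, 365.6]
eef_rot: [0.607, 0.381, 0.596, -0.363]
wrist_force: [-0.5, 0.0, -0.4]
gripper_width: 85.1
```

Run:
```python
from h import *
go(564.2,119.1,343,-1.1)
```

```text
gp [565.6 119.1] p [561.5 117.  365.6] phi -1.108 tilt [0.027 0.014] j6 1.26 w 85.1 t 4.0
 shift now [22.5 -2.  -0.6] yaw -0.008 after yaw [22.5 -2.  -0.6]
```

Call:
play_rows(
  steps=[
    [0.007,-0.002,0,0],
    [0.007,0,0,0],
    [0.007,0,0,0],
    [0,0,0,0],
    [0,0,0,0],
    [0,0,0,0],
  ],
)

```text
t: 4.45
eef_pos: [560.4, 116.5, 344.7]
eef_rot: [0.608, 0.382, 0.595, -0.362]
wrist_force: [0.3, -0.3, 0.0]
gripper_width: 85.2
```

Run:
```python
from h import *
go(564.2,119.1,343,-1.1)
```

```text
gp [565.1 118.7] p [560.4 116.5 344.7] phi -1.107 tilt [0.03  0.014] j6 1.26 w 85.2 t 4.5
 shift now [ 1.7 -0.7 -0.8] yaw -0.007 after yaw [ 1.7 -0.7 -0.8]
```

Call:
play_rows(
  steps=[
    [0,0,0,0],
    [0,0,0,0],
    [0,0,0,0],
    [0,0,0,0],
    [0,0,0,0],
    [0,0,0,0],
    [0,0,0,0],
    [0,0,0,0],
    [0,0,0,0],
    [0,0,0,0],
  ],
  hand=0,
  force=50,
)

```text
t: 5.28
eef_pos: [560.8, 116.4, 345.1]
eef_rot: [0.608, 0.382, 0.595, -0.362]
wrist_force: [-0.3, 0.3, -0.7]
gripper_width: 67.2
```

Run:
```python
from h import *
st();go(564.2,119.1,343,-1.1)
```

```text
{'t': np.float64(5.283), 'joints': array([0.158, 0.106, 1.903, 0.01 , 1.1  , 1.261]), 'eef_pos': array([560.757, 116.425, 345.05 ]), 'eef_rot': array([ 0.608,  0.382,  0.595, -0.362]), 'wrist_force': array([-0.284,  0.256, -0.692]), 'gripper_width': np.float64(67.169)}
gp [565.5 118.6] p [560.8 116.4 345.1] phi -1.107 tilt [0.031 0.014] j6 1.26 w 67.2 t 5.3
 shift now [ 2. -1. -1.] yaw -0.007 after yaw [ 2. -1. -1.]
```

Call:
play_rows(
  steps=[
    [0,0,0,-0.1],
    [0,0,0,-0.1],
    [0,0,0,-0.1],
    [0,0,0,-0.1],
    [0,0,0,-0.1],
    [0,0,0,-0.1],
    [0,0,0,-0.1],
    [0,0,0,-0.1],
    [0,0,0,-0.1],
    [0,0,0,-0.1],
    [0,0,0,-0.1],
    [0,0,0,0],
    [0,0,0,0],
  ],
)

```text
t: 6.37
eef_pos: [560.7, 117.0, 345.5]
eef_rot: [0.718, -0.01, 0.696, 0.021]
wrist_force: [-0.2, 0.1, 0.4]
gripper_width: 67.3
```

Run:
```python
from h import *
st();go(564.2,119.1,343,0.044)
```

```text
{'t': np.float64(6.367), 'joints': array([0.159, 0.106, 1.902, 0.013, 1.1  , 0.109]), 'eef_pos': array([560.741, 116.988, 345.534]), 'eef_rot': array([ 0.718, -0.01 ,  0.696,  0.021]), 'wrist_force': array([-0.185,  0.124,  0.41 ]), 'gripper_width': np.float64(67.298)}
gp [565.5 119.5] p [560.7 117.  345.5] phi 0.044 tilt [0.031 0.016] j6 0.11 w 67.3 t 6.4
 shift now [ 2.5 -0.4 -1.4] yaw -0.0 after yaw [ 2.5 -0.4 -1.4]
```

Call:
play_rows(
  steps=[
    [-0.004,0,0,0],
    [-0.006,0,0,0],
    [-0.008,0,0,0],
    [-0.01,0,0,0],
    [-0.015,0,0,0],
    [-0.015,0,0,0],
    [-0.015,0,0,0],
    [-0.02,0,0,0],
    [-0.02,0,0,0],
    [0,0,0,0],
    [0,0,0,0],
  ],
)

```text
t: 7.28
eef_pos: [556.6, 114.8, 470.8]
eef_rot: [0.719, -0.006, 0.694, 0.017]
wrist_force: [-0.9, -0.9, -1.5]
gripper_width: 67.0
```

Run:
```python
from h import *
st();go(515.5,-315,450,0.044)
c=cap('side','s2');W=cloud(c)
c2=cap('scene')
a=c['color'][120:330,150:430,::-1];b=c2['color'][100:310,170:450,::-1]
cv2.imwrite('pics/b1.png',cv2.resize(np.hstack([a,b]),(800,300)))
```

```text
{'t': np.float64(7.283), 'joints': array([0.156, 0.015, 1.765, 0.011, 1.325, 0.121]), 'eef_pos': array([556.556, 114.804, 470.786]), 'eef_rot': array([ 0.719, -0.006,  0.694,  0.017]), 'wrist_force': array([-0.89 , -0.867, -1.47 ]), 'gripper_width': np.float64(66.995)}
gp [562.  117.4] p [556.6 114.8 470.8] phi 0.032 tilt [0.035 0.016] j6 0.12 w 67.0 t 7.3
 shift now [  12.  -430.9  -61.2] yaw -0.012 after yaw [  12.  -430.1  -66.1]
```

View pics/b1.png

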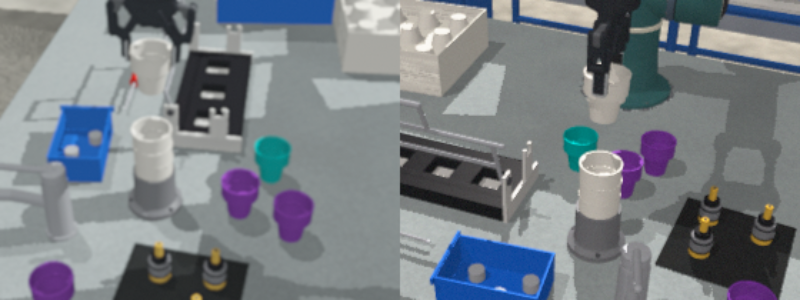

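Call:
play_rows(
  steps=[
    [0,-0.02,-0.01,0],
    [0,-0.035,-0.01,0],
    [0,-0.035,-0.005,0],
    [0,-0.035,-0.005,0],
    [0,-0.035,-0.005,0],
    [0,-0.035,-0.005,0],
    [0,-0.035,-0.005,0],
    [0,-0.035,-0.005,0],
    [0,-0.035,-0.005,0],
    [0,-0.035,-0.0,0],
    [0,-0.03,0,0],
    [0,-0.02,0,0],
    [0,-0.01,0,0],
    [0,0,0,0],
    [0,0,0,0],
    [0,0,0,0],
  ],
)

```text
t: 8.72
eef_pos: [507.1, -295.5, 431.6]
eef_rot: [0.706, -0.001, 0.708, 0.024]
wrist_force: [0.2, -0.2, -0.4]
gripper_width: 67.2
```

Run:
```python
from h import *
st();go(515.5,-315,300,0.044)
W=cloud(load('side'));m=boxm(W,(520,600),(80,160),(100,215));print('stack top',np.round(np.nanpercentile(W[m][:,2],[50,95,99]),1))
```

```text
{'t': np.float64(8.717), 'joints': array([-0.578,  0.089,  1.758,  0.027,  1.315, -0.619]), 'eef_pos': array([ 507.058, -295.532,  431.62 ]), 'eef_rot': array([ 0.706, -0.001,  0.708,  0.024]), 'wrist_force': array([ 0.212, -0.199, -0.377]), 'gripper_width': np.float64(67.156)}
gp [ 506.5 -290.4] p [ 507.1 -295.5  431.6] phi 0.035 tilt [-0.004  0.033] j6 -0.62 w 67.2 t 8.7
 shift now [130.7 -29.2   8.5] yaw -0.009 after yaw [130.7 -29.3   8.2]
stack top [144.2 170.  171.8]
```

Call:
play_rows(
  steps=[
    [0,-0.015,0.005,0],
    [0,-0.012,0.004,0],
    [0.03,0,0,0],
    [0.03,0,0,0],
    [0.03,0,0,0],
    [0.02,0,0,0],
    [0.01,0,0,0],
    [0,0,0,0],
    [0,0,0,0],
  ],
)

```text
t: 9.47
eef_pos: [523.7, -317.1, 311.0]
eef_rot: [0.709, -0.006, 0.705, 0.026]
wrist_force: [0.3, -0.6, -0.1]
gripper_width: 67.0
```

Run:
```python
from h import *
go(516.5,-315.5,252,0.044)
c=cap('wrist','w3')
```

```text
gp [ 524.6 -312.8] p [ 523.7 -317.1  311. ] phi 0.045 tilt [0.006 0.028] j6 -0.65 w 67.0 t 9.5
 shift now [58.8 -4.  -8.6] yaw 0.001 after yaw [58.8 -4.  -8.6]
```

View pics/w3.png

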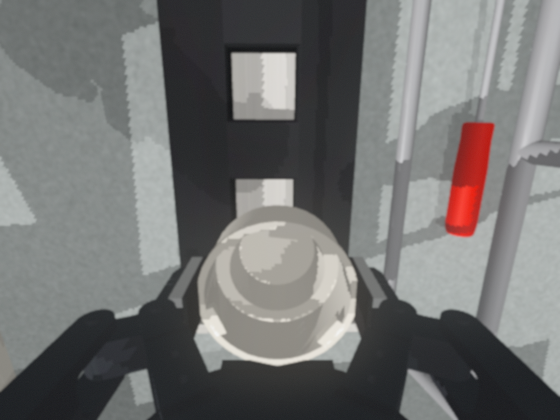

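Call:
play_rows(
  steps=[
    [0,-0.003,-0.008,0],
    [0,0,0,0],
    [0.015,0,0,0],
    [0.015,0,0,0],
    [0.01,0,0,0],
    [0,0,0,0],
    [0,0,0,0],
  ],
)

```text
t: 10.1
eef_pos: [518.8, -323.2, 282.0]
eef_rot: [0.715, -0.01, 0.699, 0.021]
wrist_force: [-0.0, -0.5, -0.1]
gripper_width: 67.3
```

Run:
```python
from h import *
go(516.5,-315.5,225.5,0.044)
```

```text
gp [ 522.3 -320.7] p [ 518.8 -323.2  282. ] phi 0.045 tilt [0.022 0.016] j6 -0.67 w 67.3 t 10.1
 shift now [56.5  4.6 -6.8] yaw 0.001 after yaw [56.5  4.6 -6.8]
```

Call:
play_rows(
  steps=[
    [0,0.004,-0.006,0],
    [0.01,0,0,0],
    [0.01,0,0,0],
    [0.01,0,0,0],
    [0,0,0,0],
    [0,0,0,0],
  ],
)

```text
t: 10.6
eef_pos: [513.4, -319.2, 252.2]
eef_rot: [0.716, -0.011, 0.697, 0.02]
wrist_force: [0.0, -0.9, 0.3]
gripper_width: 66.9
```

Run:
```python
from h import *
go(516.5,-315.5,225.5,0.044)
```

```text
gp [ 517.5 -317.2] p [ 513.4 -319.2  252.2] phi 0.045 tilt [0.026 0.013] j6 -0.67 w 66.9 t 10.6
 shift now [26.7  1.4 -1.6] yaw 0.001 after yaw [26.7  1.4 -1.6]
```

Well aligned; lower into the pocket.

Call:
play_rows(
  steps=[
    [0.005,0.001,-0.001,0],
    [0.006,0,0,0],
    [0.006,0,0,0],
    [0.005,0,0,0],
    [0.003,0,0,0],
    [0,0,0,0],
    [0,0,0,0],
  ],
)

```text
t: 11.18
eef_pos: [514.2, -319.3, 238.2]
eef_rot: [0.716, -0.013, 0.697, 0.02]
wrist_force: [0.5, -0.0, -1.1]
gripper_width: 67.0
```

Run:
```python
from h import *
go(516.5,-315.5,225.5,0.044)
```

```text
gp [ 518.4 -317.6] p [ 514.2 -319.3  238.2] phi 0.046 tilt [0.027 0.011] j6 -0.67 w 67.0 t 11.2
 shift now [12.7  2.  -2.1] yaw 0.002 after yaw [12.7  2.  -2.1]
```

Call:
play_rows(
  steps=[
    [0.006,0.001,-0.001,0],
    [0.006,0,0,0],
    [0.006,0,0,0],
    [0.004,0,0,0],
    [0,0,0,0],
    [0,0,0,0],
  ],
)

```text
t: 11.68
eef_pos: [514.6, -319.5, 238.2]
eef_rot: [0.716, -0.014, 0.698, 0.02]
wrist_force: [-1.6, 0.5, -0.3]
gripper_width: 66.8
```

Run:
```python
from h import *
go(516.5,-315.5,225.5,0.044)
```

```text
gp [ 518.5 -317.9] p [ 514.6 -319.5  238.2] phi 0.048 tilt [0.025 0.01 ] j6 -0.67 w 66.8 t 11.7
 shift now [12.6  2.4 -2.2] yaw 0.004 after yaw [12.6  2.4 -2.2]
```

Run:
```python
from h import *
c=cap('side');c2=cap('scene');c3=cap('wrist')
for n,q in (('side',c),('scene',c2)): print(n,proj(q,[516,-316,50]))
def crop(q,w=75):
    u,v=proj(q,[516,-316,60]).astype(int); return cv2.resize(q['color'][max(v-w,0):v+w,max(u-w,0):u+w,::-1],(400,400))
cv2.imwrite('pics/b2.png',np.hstack([crop(c),crop(c2)]))
W=cloud(c2);m=boxm(W,(470,560),(-365,-265),(33,110));p=W[m];print(np.percentile(p[:,2],[50,90,99]))
```

```text
side [301.17757923 159.99480532]
scene [165.5335472  202.26448694]
[ 70.08450345  97.67073591 108.7934546 ]
```

View pics/b2.png

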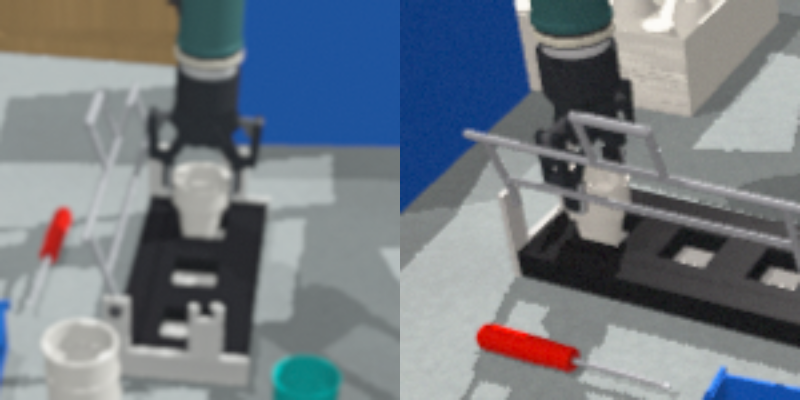

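Run:
```python
from h import *
for n in ['side','scene']:
    c=load(n);W=cloud(c);hsv=cv2.cvtColor(c['color'],cv2.COLOR_RGB2HSV)
    m=boxm(W,(470,565),(-365,-265),(28,110))&(hsv[...,2]>120)&(hsv[...,1]<60)
    p=W[m];print(n,len(p),np.round(p.min(0)),np.round(p.max(0)))
    for z0,r in ((32,23.5),(40,24.5),(48,25.5),(56,None),(66,33.5),(74,33.5),(82,33.5),(90,33.5)):
        b=p[(p[:,2]>=z0)&(p[:,2]<z0+8)]
        if len(b)>8:print(z0,len(b),np.round(circ(b[:,:2],r),1),np.round(b.min(0)[:2]),np.round(b.max(0)[:2]))
```

```text
side 471 [ 472. -361.   28.] [ 557. -282.  109.]
32 27 [ 518.  -321.7] [ 496. -338.] [ 546. -294.]
40 26 [ 516.6 -321.8] [ 493. -317.] [ 539. -289.]
48 20 [ 518.2 -319.5] [ 493. -310.] [ 538. -288.]
56 30 [ 518.9 -319.1   29.1] [ 487. -355.] [ 550. -287.]
66 83 [ 516.7 -318. ] [ 485. -360.] [ 551. -283.]
74 95 [ 516.5 -318.9] [ 472. -357.] [ 554. -283.]
82 75 [ 515.3 -318.8] [ 480. -356.] [ 554. -283.]
90 70 [ 516.5 -317.4] [ 481. -352.] [ 553. -282.]
scene 381 [ 473. -348.   29.] [ 561. -281.  105.]
32 35 [ 520.  -317.5] [ 518. -331.] [ 545. -293.]
40 33 [ 520.4 -318. ] [ 520. -332.] [ 548. -292.]
48 37 [ 519.5 -316.3] [ 519. -332.] [ 548. -288.]
56 42 [ 523.1 -315.    29.5] [ 489. -343.] [ 553. -285.]
66 68 [ 521.8 -317.5] [ 486. -344.] [ 560. -283.]
74 66 [ 521.9 -316.9] [ 486. -343.] [ 561. -282.]
82 39 [ 523.4 -316.9] [ 481. -343.] [ 560. -281.]
90 18 [ 519.1 -315.2] [ 473. -348.] [ 551. -281.]
```

Call:
play_rows(
  steps=[
    [-0.004,0.003,-0.003,0],
    [0,0.002,-0.002,0],
    [0,0,0,0],
    [0.006,0,0,0],
    [0.008,0,0,0],
    [0.006,0,0,0],
    [0,0,0,0],
  ],
)

```text
t: 12.42
eef_pos: [512.2, -316.0, 226.2]
eef_rot: [0.717, -0.015, 0.696, 0.019]
wrist_force: [-0.0, -0.3, -0.7]
gripper_width: 67.4
```

Run:
```python
from h import *
st();go(515,-313.5,225.5,0.044)
```

```text
{'t': np.float64(12.417), 'joints': array([-0.601,  0.29 ,  1.927,  0.029,  0.904, -0.666]), 'eef_pos': array([ 512.155, -316.041,  226.21 ]), 'eef_rot': array([ 0.717, -0.015,  0.696,  0.019]), 'wrist_force': array([-0.031, -0.311, -0.681]), 'gripper_width': np.float64(67.444)}
gp [ 516.8 -315. ] p [ 512.2 -316.   226.2] phi 0.048 tilt [0.03  0.007] j6 -0.67 w 67.4 t 12.4
 shift now [ 0.7  1.5 -1.7] yaw 0.004 after yaw [ 0.7  1.5 -1.7]
```

Call:
play_rows(
  steps=[
    [0,0,0,0],
    [0,0,0,0],
    [0,0,0,0],
    [0,0,0,0],
    [0,0,0,0],
    [-0.01,0,0,0],
    [-0.02,0,0,0],
    [-0.03,0,0,0],
    [-0.035,0,0,0],
    [-0.035,0,0,0],
    [-0.035,0,0,0],
    [-0.035,0,0,0],
    [0,0,0,0],
    [0,0,0,0],
  ],
  hand=1,
)

```text
t: 13.58
eef_pos: [505.0, -316.4, 431.6]
eef_rot: [0.715, -0.013, 0.699, 0.022]
wrist_force: [-0.3, 0.4, -2.2]
gripper_width: 85.6
```

```bash
cat >> h.py <<'E'
def spind(n='side',fresh=True):
    c=cap(n) if fresh else load(n);W=cloud(c);hsv=cv2.cvtColor(c['color'],cv2.COLOR_RGB2HSV)
    y=((hsv[...,0]>12)&(hsv[...,0]<30)&(hsv[...,1]>130)&boxm(W,(350,650),(180,500),(50,90))).astype(np.uint8)
    k,lab=cv2.connectedComponents(y)
    for i in range(1,k):
        q=W[lab==i]
        if len(q)>12: print('sp',n,len(q),np.round(circ(q[:,:2],6.5),1),np.round(np.nanmax(q[:,2])))
def rim(x,y,n='wrist',fresh=True,z=(76,86)):
    c=cap(n) if fresh else load(n);W=cloud(c);hsv=cv2.cvtColor(c['color'],cv2.COLOR_RGB2HSV)
    m=boxm(W,(x-45,x+45),(y-45,y+45),z)&(hsv[...,1]<70)&(hsv[...,2]>110);p=W[m][:,:2]
    if len(p)>10: print('rim',n,len(p),np.round(circ(p),1),np.round(cv2.minEnclosingCircle(p.astype(np.float32))[0],1),np.round(np.median(W[m][:,2]),1))
E
python3 - <<'E'
from h import *
rim(516,-315);rim(516,-315,'side');rim(516,-315,'scene');spind('side',False);spind('scene',False)
go(427,286,330,0.044)
E
```

```text
rim wrist 798 [ 517.2 -316.1   32.4] [ 517.3 -316.4] 80.6
rim side 78 [ 514.1 -315.9   32.2] [ 514.8 -315.3] 79.3
rim scene 48 [ 519.1 -313.9   32.6] [ 518.8 -314.5] 78.4
sp side 45 [517.8 286.9] 76.0
sp side 42 [426.1 284.6] 77.0
sp side 69 [440.  380.2] 78.0
sp scene 47 [428.1 287.7] 76.0
sp scene 50 [441.8 382.8] 76.0
sp scene 57 [519.9 289.9] 75.0
gp [ 507.7 -313.9] p [ 504.8 -316.2  429.1] phi 0.048 tilt [0.019 0.015] j6 -0.66 w 85.5 t 13.7
 shift now [106.7 601.6 -53.8] yaw 0.004 after yaw [106.7 601.4 -56.2]
```

Call:
play_rows(
  steps=[
    [0,0.02,0.0,0],
    [0,0.035,0,0],
    [0,0.035,0,0],
    [0,0.035,0,0],
    [0,0.035,0,0],
    [0,0.035,0,0],
    [0,0.035,0,0],
    [0,0.035,0,0],
    [0,0.035,0,0],
    [0,0.035,0,0],
    [0,0.035,0,0],
    [0,0.035,0.0,0],
    [0,0.035,0,0],
    [0,0.035,0,0],
    [0,0.035,0,0],
    [0,0.035,0,0],
    [0,0.025,0,0],
    [0,0.01,0,0],
    [0,0,0,0],
    [0,0,0,0],
  ],
  hand=0.6,
)

```text
t: 15.4
eef_pos: [464.2, 288.0, 394.6]
eef_rot: [0.687, -0.011, 0.726, 0.02]
wrist_force: [0.2, -0.6, 0.4]
gripper_width: 51.3
```

Run:
```python
from h import *
go(518.3,288.4,320,0.044);spind('wrist')
```

```text
gp [455.7 289.9] p [464.2 288.  394.6] phi 0.044 tilt [-0.055  0.012] j6 0.44 w 51.3 t 15.4
 shift now [71.  -5.2 66.5] yaw -0.0 after yaw [71.  -5.2 66.5]
sp wrist 203 [440.6 382.4] 77.0
sp wrist 182 [427.3 285.6] 77.0
sp wrist 209 [518.9 288.1] 77.0
```

Call:
play_rows(
  steps=[
    [0.0,-0.002,-0.012,0],
    [0.01,-0.001,-0.01,0],
    [0.03,0,0,0],
    [0.03,0,0,0],
    [0.02,0,0,0],
    [0,0,0,0],
    [0,0,0,0],
  ],
)

```text
t: 16.03
eef_pos: [434.4, 273.8, 304.6]
eef_rot: [0.688, -0.007, 0.726, 0.015]
wrist_force: [1.1, -0.3, 0.6]
gripper_width: 51.4
```

Run:
```python
from h import *
go(427.2,285.8,228,0.044);spind('wrist')
```

```text
gp [426.1 275.4] p [434.4 273.8 304.6] phi 0.031 tilt [-0.054  0.01 ] j6 0.45 w 51.4 t 16.0
 shift now [76.6  9.4  5.6] yaw -0.013 after yaw [76.6  9.4  5.7]
sp wrist 464 [441.4 382.5] 77.0
sp wrist 368 [427.5 285.5] 78.0
sp wrist 518 [519.  288.3] 77.0
```

Call:
play_rows(
  steps=[
    [0.0,0.008,0.008,0],
    [0.0,0,0,0],
    [0.02,0,0,0],
    [0.02,0,0,0],
    [0.01,0,0,0],
    [0,0,0,0],
    [0,0,0,0],
  ],
)

```text
t: 16.67
eef_pos: [446.9, 285.6, 264.6]
eef_rot: [0.694, -0.003, 0.72, 0.017]
wrist_force: [0.2, 0.4, 0.5]
gripper_width: 51.2
```

Run:
```python
from h import *
go(427.3,285.6,228,0.044);spind('wrist')
```

```text
gp [441.2 288.6] p [446.9 285.6 264.6] phi 0.028 tilt [-0.036  0.02 ] j6 0.46 w 51.2 t 16.7
 shift now [ 37.   -3.4 -12.7] yaw -0.016 after yaw [ 37.   -3.2 -12.7]
sp wrist 608 [441.2 382.4] 77.0
sp wrist 603 [427.6 285.6] 77.0
sp wrist 763 [519.  288.3] 77.0
```

Call:
play_rows(
  steps=[
    [0.0,-0.003,-0.011,0],
    [0.0,0,0,0],
    [0.0,0,0,0],
  ],
)

```text
t: 16.97
eef_pos: [436.0, 282.7, 267.9]
eef_rot: [0.695, -0.002, 0.718, 0.018]
wrist_force: [-0.1, -0.2, 0.2]
gripper_width: 51.4
```

Run:
```python
from h import *
go(427.5,285.6,228,0.044)
```

```text
gp [430.9 286.1] p [436.  282.7 267.9] phi 0.029 tilt [-0.033  0.022] j6 0.46 w 51.4 t 17.0
 shift now [40.  -1.3 -2.1] yaw -0.015 after yaw [40.  -1.2 -2.2]
```

Call:
play_rows(
  steps=[
    [0.01,0,-0.002,0],
    [0.012,0,-0.001,0],
    [0.012,0,0,0],
    [0.006,0,0,0],
    [0,0,0,0],
    [0,0,0,0],
  ],
)

```text
t: 17.47
eef_pos: [430.7, 283.5, 225.2]
eef_rot: [0.696, -0.002, 0.718, 0.018]
wrist_force: [-0.1, -0.3, 0.4]
gripper_width: 51.5
```

Run:
```python
from h import *
go(427.5,285.6,228,0.044)
```

```text
gp [425.9 287. ] p [430.7 283.5 225.2] phi 0.029 tilt [-0.031  0.023] j6 0.47 w 51.5 t 17.5
 shift now [-2.9 -1.4  1.5] yaw -0.015 after yaw [-2.9 -1.4  1.4]
```

Call:
play_rows(
  steps=[
    [-0.004,-0.0015,0.0015,0],
    [0,0,0,0],
    [0,0,0,0],
  ],
)

```text
t: 17.72
eef_pos: [432.5, 281.8, 229.2]
eef_rot: [0.696, -0.002, 0.718, 0.018]
wrist_force: [-0.0, 0.8, -0.0]
gripper_width: 51.3
```

Call:
play_rows(
  steps=[
    [0,0,0,0],
    [0,0,0,0],
    [0,0,0,0],
    [0,0,0,0],
    [0,0,0,0],
    [0,0,0,0],
    [0,0,0,0],
    [0,0,0,0],
  ],
  hand=0,
)

```text
t: 18.38
eef_pos: [433.4, 282.1, 231.0]
eef_rot: [0.697, -0.001, 0.717, 0.019]
wrist_force: [-0.2, -0.2, -0.8]
gripper_width: 10.6
```

Run:
```python
from h import *
st();go(427.5,285.6,228,0.044)
```

```text
{'t': np.float64(18.383), 'joints': array([0.517, 0.149, 2.093, 0.045, 0.913, 0.461]), 'eef_pos': array([433.422, 282.096, 230.964]), 'eef_rot': array([ 0.697, -0.001,  0.717,  0.019]), 'wrist_force': array([-0.215, -0.225, -0.795]), 'gripper_width': np.float64(10.648)}
gp [429.  285.9] p [433.4 282.1 231. ] phi 0.029 tilt [-0.029  0.024] j6 0.46 w 10.6 t 18.4
 shift now [ 3.  -0.3 -1.4] yaw -0.015 after yaw [ 3.  -0.3 -1.4]
```

Call:
play_rows(
  steps=[
    [-0.01,0,0,0],
    [-0.02,0,0,0],
    [-0.03,0,0,0],
    [-0.03,0,0,0],
    [-0.03,0,0,0],
    [-0.03,0,0,0],
    [-0.02,0,0,0],
    [0,0,0,0],
  ],
)

```text
t: 19.05
eef_pos: [436.7, 276.7, 409.1]
eef_rot: [0.694, -0.003, 0.719, 0.017]
wrist_force: [1.3, 1.1, -1.2]
gripper_width: 10.7
```

Run:
```python
from h import *
go(517.2,-316,430,0.044)
spind('side')
c=load('side');s=telemetry.read_state()
u,v=proj(c,s['eef_pos']-[0,0,170]).astype(int);w=70
a=cv2.resize(c['color'][v-w:v+w,u-w:u+w,::-1],(400,400))
c2=cap('wrist');cv2.imwrite('pics/b3.png',np.hstack([a,cv2.resize(c2['color'][100:,70:-70,::-1],(400,305),).copy() if 0 else cv2.resize(c2['color'][:,70:490,::-1],(400,400))]))
```

```text
gp [431.1 279.8] p [436.7 276.7 409.1] phi 0.029 tilt [-0.036  0.02 ] j6 0.47 w 10.7 t 19.1
 shift now [ -35.8 -597.4   68.1] yaw -0.015 after yaw [ -35.8 -598.4   59. ]
sp side 44 [517.5 286.4] 75.0
sp side 67 [439.6 380. ] 78.0
```

View pics/b3.png

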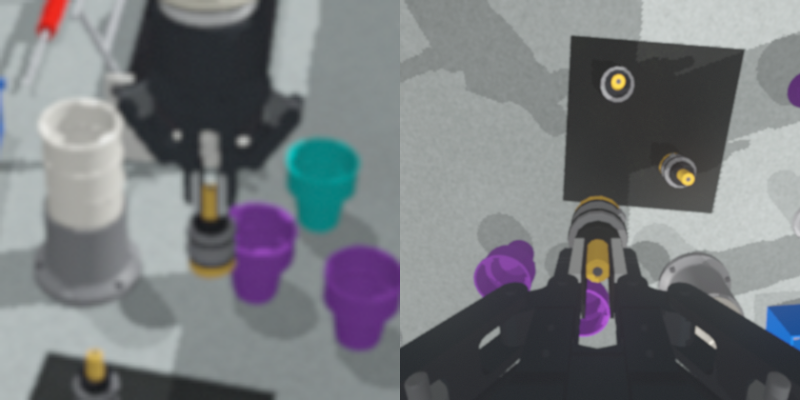

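Call:
play_rows(
  steps=[
    [-0.03,-0.01,0.0,0],
    [-0.02,-0.03,0.004,0],
    [0,-0.035,0.004,0],
    [0,-0.035,0.004,0],
    [0,-0.035,0.004,0],
    [0,-0.035,0.004,0],
    [0,-0.035,0.004,0],
    [0,-0.035,0.004,0],
    [0,-0.035,0.004,0],
    [0,-0.035,0.004,0],
    [0,-0.035,0.004,0],
    [0,-0.035,0.004,0],
    [0,-0.035,0.004,0],
    [0,-0.035,0.004,0],
    [0,-0.035,0.004,0],
    [0,-0.035,0.004,0],
    [0,-0.035,0.004,0],
    [0,-0.02,0,0],
    [0,0,0,0],
    [0,0,0,0],
  ],
)

```text
t: 20.82
eef_pos: [508.2, -331.7, 385.4]
eef_rot: [0.664, 0.0, 0.747, 0.025]
wrist_force: [0.0, 0.1, -1.1]
gripper_width: 10.7
```

Run:
```python
from h import *
go(517.2,-316,330,0.044)
```

```text
gp [ 489.9 -326.5] p [ 508.2 -331.7  385.4] phi 0.037 tilt [-0.118  0.034] j6 -0.63 w 10.7 t 20.8
 shift now [52.1  7.5 34. ] yaw -0.007 after yaw [52.1  7.2 34. ]
```

Call:
play_rows(
  steps=[
    [-0.012,0,0,0],
    [-0.012,0,0,0],
    [-0.012,0,0,0],
    [-0.012,0,0,0],
    [-0.012,0,0,0],
    [-0.012,0,0,0],
    [-0.012,0,0,0],
    [-0.012,0,0,0],
    [0,0,0,0],
    [0,0,0,0],
  ],
)

```text
t: 21.65
eef_pos: [521.2, -328.8, 492.1]
eef_rot: [0.664, -0.002, 0.747, 0.028]
wrist_force: [-0.1, -0.0, -1.4]
gripper_width: 10.6
```

Run:
```python
from h import *
st();go(517.2,-316,330,0.044)
```

```text
{'t': np.float64(21.65), 'joints': array([-0.593,  0.152,  1.581, -0.037,  1.525, -0.63 ]), 'eef_pos': array([ 521.192, -328.756,  492.075]), 'eef_rot': array([ 0.664, -0.002,  0.747,  0.028]), 'wrist_force': array([-0.074, -0.022, -1.392]), 'gripper_width': np.float64(10.55)}
gp [ 503.  -323.4] p [ 521.2 -328.8  492.1] phi 0.044 tilt [-0.117  0.034] j6 -0.63 w 10.6 t 21.6
 shift now [159.5   0.5  33.2] yaw -0.0 after yaw [159.5   0.5  33.2]
```

Call:
play_rows(
  steps=[
    [0.035,0,0,0],
    [0.035,0,0,0],
    [0,0,0,0],
    [0,0,0,0],
    [0,0,0,0],
  ],
)

```text
t: 22.07
eef_pos: [513.2, -326.7, 423.6]
eef_rot: [0.666, -0.002, 0.746, 0.027]
wrist_force: [0.2, -1.1, -0.3]
gripper_width: 10.7
```

Run:
```python
from h import *
st();go(517.2,-316,330,0.044)
```

```text
{'t': np.float64(22.067), 'joints': array([-0.597,  0.166,  1.689, -0.038,  1.4  , -0.63 ]), 'eef_pos': array([ 513.174, -326.7  ,  423.621]), 'eef_rot': array([ 0.666, -0.002,  0.746,  0.027]), 'wrist_force': array([ 0.163, -1.095, -0.276]), 'gripper_width': np.float64(10.741)}
gp [ 495.5 -321.7] p [ 513.2 -326.7  423.6] phi 0.043 tilt [-0.114  0.032] j6 -0.63 w 10.7 t 22.1
 shift now [90.7  1.4 32.3] yaw -0.001 after yaw [90.7  1.4 32.3]
```

Call:
play_rows(
  steps=[
    [0,0,0.03,0],
    [0,0,0,0],
    [0,0,0,0],
    [0,0,0,0],
  ],
)

```text
t: 22.4
eef_pos: [544.8, -326.6, 424.9]
eef_rot: [0.667, -0.003, 0.745, 0.026]
wrist_force: [-0.3, 0.5, -1.3]
gripper_width: 10.5
```

Run:
```python
from h import *
st();go(517.2,-316,330,0.044)
```

```text
{'t': np.float64(22.4), 'joints': array([-0.57 ,  0.215,  1.629, -0.035,  1.408, -0.602]), 'eef_pos': array([ 544.838, -326.565,  424.923]), 'eef_rot': array([ 0.667, -0.003,  0.745,  0.026]), 'wrist_force': array([-0.342,  0.467, -1.268]), 'gripper_width': np.float64(10.457)}
gp [ 527.6 -321.9] p [ 544.8 -326.6  424.9] phi 0.042 tilt [-0.111  0.03 ] j6 -0.6 w 10.5 t 22.4
 shift now [95.6  3.1  0.3] yaw -0.002 after yaw [95.6  3.1  0.3]
```

Call:
play_rows(
  steps=[
    [0,0,-0.03,0],
    [0,0,-0.03,0],
    [0,0,0,0],
    [0,0,0,0],
    [0,0,0,0],
  ],
)

```text
t: 22.82
eef_pos: [483.6, -329.8, 436.8]
eef_rot: [0.669, -0.005, 0.743, 0.024]
wrist_force: [1.0, -0.3, -1.2]
gripper_width: 10.7
```

Run:
```python
from h import *
st();go(517.2,-316,330,0.044)
```

```text
{'t': np.float64(22.817), 'joints': array([-0.629,  0.111,  1.726, -0.042,  1.405, -0.66 ]), 'eef_pos': array([ 483.587, -329.85 ,  436.788]), 'eef_rot': array([ 0.669, -0.005,  0.743,  0.024]), 'wrist_force': array([ 1.021, -0.313, -1.186]), 'gripper_width': np.float64(10.677)}
gp [ 467.2 -325.9] p [ 483.6 -329.8  436.8] phi 0.042 tilt [-0.105  0.025] j6 -0.66 w 10.7 t 22.8
 shift now [101.1   4.8  61.2] yaw -0.002 after yaw [101.1   4.7  61.2]
```

Call:
play_rows(
  steps=[
    [0,0.003,0.02,0],
    [0,0,0.02,0],
    [0,0,0.015,0],
    [0,0,0,0],
    [0.02,0,0,0],
    [0.02,0,0,0],
    [0.01,0,0,0],
    [0,0,0,0],
    [0,0,0,0],
  ],
)

```text
t: 23.57
eef_pos: [538.6, -323.8, 385.8]
eef_rot: [0.672, -0.007, 0.74, 0.022]
wrist_force: [-0.9, 0.3, -0.8]
gripper_width: 10.8
```

Run:
```python
from h import *
st();go(517.2,-316,330,0.044)
```

```text
{'t': np.float64(23.567), 'joints': array([-0.571,  0.22 ,  1.695, -0.037,  1.319, -0.602]), 'eef_pos': array([ 538.551, -323.813,  385.825]), 'eef_rot': array([ 0.672, -0.007,  0.74 ,  0.022]), 'wrist_force': array([-0.874,  0.293, -0.801]), 'gripper_width': np.float64(10.752)}
gp [ 523.6 -320.8] p [ 538.6 -323.8  385.8] phi 0.043 tilt [-0.097  0.02 ] j6 -0.6 w 10.8 t 23.6
 shift now [56.3  3.7 -0.8] yaw -0.001 after yaw [56.3  3.7 -0.8]
```

Call:
play_rows(
  steps=[
    [0,0,0,0],
    [0,0,0,0],
    [0,0,0,0],
    [0,0,0,0],
    [0,0,0,0],
    [0,0,0,0],
    [0,0,0,0],
    [0,0,0,0],
    [0,0,0,0],
    [0,0,0,0],
    [0,0,0,0],
    [0,0,0,0],
    [0,0,0,0],
    [0,0,0,0],
    [0,0,0,0],
    [0,0,0,0],
    [0,0,0,0],
    [0,0,0,0],
    [0,0,0,0],
    [0,0,0,0],
  ],
)

```text
t: 25.23
eef_pos: [539.2, -324.8, 391.2]
eef_rot: [0.674, -0.008, 0.738, 0.021]
wrist_force: [-0.7, -0.0, -1.0]
gripper_width: 10.7
```

Run:
```python
from h import *
go(517.2,-316,330,0.044)
```

```text
gp [ 525.1 -322.3] p [ 539.2 -324.8  391.2] phi 0.042 tilt [-0.091  0.016] j6 -0.6 w 10.7 t 25.2
 shift now [61.8  5.4 -2.1] yaw -0.002 after yaw [61.8  5.4 -2.1]
```

Call:
play_rows(
  steps=[
    [0.02,0,0,0],
    [0,0,0,0],
    [-0.02,0,0,0],
    [0,0,0,0],
    [0.02,0,0,0],
    [0,0,0,0],
    [-0.02,0,0,0],
    [0,0,0,0],
    [0.02,0,0,0],
    [0,0,0,0],
    [-0.02,0,0,0],
    [0,0,0,0],
  ],
)

```text
t: 26.23
eef_pos: [539.5, -325.0, 393.6]
eef_rot: [0.675, -0.008, 0.738, 0.02]
wrist_force: [0.9, -0.0, 0.1]
gripper_width: 10.7
```

Run:
```python
from h import *
go(517.2,-316,330,0.044)
```

```text
gp [ 525.7 -322.6] p [ 539.5 -325.   393.6] phi 0.042 tilt [-0.09   0.015] j6 -0.6 w 10.7 t 26.2
 shift now [64.2  5.8 -2.5] yaw -0.002 after yaw [64.2  5.8 -2.5]
```

Call:
play_rows(
  steps=[
    [0,0,0.02,0],
    [0,0,0,0],
    [0,0,-0.02,0],
    [0,0,0,0],
    [0,0,0.02,0],
    [0,0,0,0],
    [0,0,-0.02,0],
    [0,0,0,0],
    [0,0,0.02,0],
    [0,0,0,0],
    [0,0,-0.02,0],
    [0,0,0,0],
  ],
)

```text
t: 27.23
eef_pos: [539.5, -324.9, 391.7]
eef_rot: [0.674, -0.009, 0.738, 0.021]
wrist_force: [0.2, -0.0, -0.9]
gripper_width: 10.7
```

Run:
```python
from h import *
go(517.2,-316,330,0.044)
```

```text
gp [ 525.6 -322.6] p [ 539.5 -324.9  391.7] phi 0.042 tilt [-0.09   0.015] j6 -0.6 w 10.7 t 27.2
 shift now [62.3  5.8 -2.5] yaw -0.002 after yaw [62.3  5.8 -2.5]
```

Call:
play_rows(
  steps=[
    [0,0,-0.04,0],
    [0,0,-0.04,0],
    [0,0,0.04,0],
    [0,0,0.04,0],
    [0,0,-0.04,0],
    [0,0,-0.04,0],
    [0,0,0.04,0],
    [0,0,0.04,0],
    [0,0,-0.04,0],
    [0,0,-0.04,0],
    [0,0,0.04,0],
    [0,0,0.04,0],
    [0,0,0,0],
    [0,0,0,0],
  ],
)

```text
t: 28.4
eef_pos: [517.3, -315.5, 327.8]
eef_rot: [0.64, 0.016, 0.767, 0.041]
wrist_force: [-0.1, -0.4, -1.4]
gripper_width: 10.8
```

Run:
```python
from h import *
go(517.2,-316,330,0.044)
```

```text
gp [ 489.4 -303.4] p [ 517.3 -315.5  327.8] phi 0.043 tilt [-0.18   0.078] j6 -0.6 w 10.8 t 28.4
 shift now [ -8.1 -13.1  26.4] yaw -0.001 after yaw [ -8.1 -13.1  26.4]
```

Call:
play_rows(
  steps=[
    [-0.01,0.001,-0.002,0],
    [-0.02,0.001,-0.003,0],
    [-0.02,0.001,-0.003,0],
    [-0.02,0.001,-0.003,0],
    [-0.02,0.001,-0.003,0],
    [-0.02,0.001,-0.003,0],
    [-0.02,0.001,-0.003,0],
    [-0.01,0,-0.002,0],
    [-0.002,-0.006,0.008,0],
    [-0.004,-0.011,0.016,0],
    [-0.004,-0.011,0.016,0],
    [-0.004,-0.011,0.016,0],
    [-0.004,-0.011,0.016,0],
    [-0.004,-0.011,0.016,0],
    [-0.004,-0.011,0.016,0],
    [-0.004,-0.011,0.016,0],
    [-0.004,-0.011,0.016,0],
    [-0.004,-0.011,0.016,0],
  ],
)

```text
t: 29.9
eef_pos: [673.9, -425.0, 507.2]
eef_rot: [0.647, 0.012, 0.762, 0.034]
wrist_force: [0.1, -0.3, -0.9]
gripper_width: 10.9
```

Run:
```python
from h import *
st();go(517.2,-316,330,0.044)
```

```text
{'t': np.float64(29.9), 'joints': array([-0.586,  0.533,  1.06 , -0.037,  1.72 , -0.619]), 'eef_pos': array([ 673.865, -425.   ,  507.187]), 'eef_rot': array([0.647, 0.012, 0.762, 0.034]), 'wrist_force': array([ 0.086, -0.328, -0.926]), 'gripper_width': np.float64(10.855)}
gp [ 648.7 -415.2] p [ 673.9 -425.   507.2] phi 0.037 tilt [-0.162  0.063] j6 -0.62 w 10.9 t 29.9
 shift now [202.1  90.2 -97.8] yaw -0.007 after yaw [202.1  90.9 -97.1]
```

Call:
play_rows(
  steps=[
    [-0.004,-0.011,0.016,0],
    [-0.004,-0.011,0.016,0],
    [-0.004,-0.011,0.016,0],
    [-0.004,-0.011,0.016,0],
    [-0.004,-0.011,0.016,0],
    [-0.004,-0.011,0.016,0],
    [-0.004,-0.011,0.016,0],
    [-0.004,-0.011,0.016,0],
    [-0.004,-0.011,0.016,0],
  ],
)

```text
t: 30.65
eef_pos: [801.6, -512.0, 499.4]
eef_rot: [0.651, 0.011, 0.759, 0.031]
wrist_force: [-0.1, 0.0, -1.3]
gripper_width: 10.3
```

Run:
```python
from h import *
st();go(517.2,-316,330,0.044)
```

```text
{'t': np.float64(30.65), 'joints': array([-0.588,  0.999,  0.314, -0.042,  1.987, -0.63 ]), 'eef_pos': array([ 801.567, -512.022,  499.361]), 'eef_rot': array([0.651, 0.011, 0.759, 0.031]), 'wrist_force': array([-0.05 ,  0.007, -1.305]), 'gripper_width': np.float64(10.299)}
gp [ 777.9 -503.3] p [ 801.6 -512.   499.4] phi 0.033 tilt [-0.153  0.056] j6 -0.63 w 10.3 t 30.6
 shift now [ 217.5  182.9 -225.7] yaw -0.011 after yaw [ 217.5  185.3 -223.8]
```

j3 is at its 0.314 limit, so I'm at the reach limit. I'll push on outward a little to see whether the wrist untilts.

Call:
play_rows(
  steps=[
    [-0.004,-0.011,0.016,0],
    [-0.004,-0.011,0.016,0],
    [-0.004,-0.011,0.016,0],
    [-0.004,-0.011,0.016,0],
  ],
)

```text
t: 30.98
eef_pos: [814.7, -522.0, 482.4]
eef_rot: [0.668, -0.0, 0.744, 0.02]
wrist_force: [-0.3, 1.6, -0.9]
gripper_width: 10.8
```

Run:
```python
from h import *
st();go(517.2,-316,330,0.044)
```

```text
{'t': np.float64(30.983), 'joints': array([-0.589,  1.017,  0.311, -0.04 ,  1.916, -0.629]), 'eef_pos': array([ 814.704, -522.032,  482.423]), 'eef_rot': array([ 0.668, -0.   ,  0.744,  0.02 ]), 'wrist_force': array([-0.252,  1.637, -0.866]), 'gripper_width': np.float64(10.84)}
gp [ 798.1 -518. ] p [ 814.7 -522.   482.4] phi 0.03 tilt [-0.107  0.026] j6 -0.63 w 10.8 t 31.0
 shift now [ 186.8  205.1 -257. ] yaw -0.014 after yaw [ 186.8  208.6 -254.1]
```

Call:
play_rows(
  steps=[
    [-0.001,-0.006,0.008,0],
    [-0.001,-0.006,0.008,0],
    [-0.001,-0.006,0.008,0],
    [-0.001,-0.006,0.008,0],
    [-0.001,-0.006,0.008,0],
    [-0.001,-0.006,0.008,0],
  ],
)

```text
t: 31.48
eef_pos: [823.1, -530.5, 476.4]
eef_rot: [0.685, -0.012, 0.728, 0.009]
wrist_force: [-0.4, 0.2, -0.4]
gripper_width: 10.5
```

Run:
```python
from h import *
st();go(517.2,-316,330,0.044)
```

```text
{'t': np.float64(31.483), 'joints': array([-0.591,  1.022,  0.312, -0.039,  1.856, -0.631]), 'eef_pos': array([ 823.12 , -530.526,  476.44 ]), 'eef_rot': array([ 0.685, -0.012,  0.728,  0.009]), 'wrist_force': array([-0.418,  0.212, -0.364]), 'gripper_width': np.float64(10.488)}
gp [ 813.6 -531.2] p [ 823.1 -530.5  476.4] phi 0.03 tilt [-0.061 -0.004] j6 -0.63 w 10.5 t 31.5
 shift now [ 163.4  224.3 -280.4] yaw -0.014 after yaw [ 163.4  228.3 -277.1]
```

Call:
play_rows(
  steps=[
    [-0.001,-0.006,0.008,0],
    [-0.001,-0.006,0.008,0],
    [-0.001,-0.006,0.008,0],
    [-0.001,-0.006,0.008,0],
    [-0.001,-0.006,0.008,0],
    [-0.001,-0.006,0.008,0],
    [-0.001,-0.006,0.008,0],
    [0,0,0,0],
  ],
)

```text
t: 32.15
eef_pos: [834.1, -541.5, 458.9]
eef_rot: [0.699, -0.022, 0.714, -0.0]
wrist_force: [0.5, 0.1, -0.8]
gripper_width: 10.5
```

Run:
```python
from h import *
st();go(517.2,-316,400,0.044)
```

```text
{'t': np.float64(32.15), 'joints': array([-0.594,  1.039,  0.313, -0.038,  1.79 , -0.633]), 'eef_pos': array([ 834.117, -541.543,  458.923]), 'eef_rot': array([ 0.699, -0.022,  0.714, -0.   ]), 'wrist_force': array([ 0.51 ,  0.14 , -0.846]), 'gripper_width': np.float64(10.477)}
gp [ 830.9 -546.4] p [ 834.1 -541.5  458.9] phi 0.03 tilt [-0.021 -0.031] j6 -0.63 w 10.5 t 32.1
 shift now [  58.2  241.6 -305.3] yaw -0.014 after yaw [  58.2  245.8 -301.9]
```

Call:
play_rows(
  steps=[
    [0,0.006,-0.008,0],
    [0,0.0125,-0.016,0],
    [0,0.0125,-0.016,0],
    [0,0.0125,-0.016,0],
    [0,0.0125,-0.016,0],
    [0,0.0125,-0.016,0],
    [0,0.0125,-0.016,0],
    [0,0.0125,-0.016,0],
    [0,0.0125,-0.016,0],
    [0,0.0125,-0.016,0],
    [0,0.0125,-0.016,0],
    [0,0.0125,-0.016,0],
    [0,0.0125,-0.016,0],
    [0,0.0125,-0.016,0],
    [0,0.0125,-0.016,0],
    [0,0.0125,-0.016,0],
    [0,0.0125,-0.016,0],
    [0,0.0125,-0.016,0],
    [0,0.01,-0.012,0],
    [0,0.005,-0.006,0],
  ],
)

```text
t: 33.82
eef_pos: [512.5, -305.6, 453.3]
eef_rot: [0.7, -0.022, 0.714, -0.001]
wrist_force: [0.2, -0.2, -0.7]
gripper_width: 10.6
```

Run:
```python
from h import *
st();go(517.2,-316,300,0.044)
```

```text
{'t': np.float64(33.817), 'joints': array([-0.569,  0.09 ,  1.718, -0.038,  1.332, -0.59 ]), 'eef_pos': array([ 512.485, -305.607,  453.281]), 'eef_rot': array([ 0.7  , -0.022,  0.714, -0.001]), 'wrist_force': array([ 0.151, -0.166, -0.749]), 'gripper_width': np.float64(10.627)}
gp [ 509.6 -310.6] p [ 512.5 -305.6  453.3] phi 0.03 tilt [-0.019 -0.032] j6 -0.59 w 10.6 t 33.8
 shift now [153.2  -0.8  10.4] yaw -0.014 after yaw [153.2  -0.9  10.4]
```

Call:
play_rows(
  steps=[
    [0.01,-0.001,0.005,0],
    [0.02,-0.002,0.004,0],
    [0.02,0,0,0],
    [0.02,0,0,0],
    [0.02,0,0,0],
    [0.018,0,0,0],
    [0.01,0,0,0],
    [0,0,0,0],
    [0,0,0,0],
  ],
)

```text
t: 34.57
eef_pos: [524.3, -314.7, 332.5]
eef_rot: [0.704, -0.025, 0.709, -0.003]
wrist_force: [0.2, -0.5, -0.3]
gripper_width: 10.7
```

```bash
cat >> h.py <<'E'
def held(n,zf):
    """brass/grey cartridge body near gp: fit circle at body height"""
    s=telemetry.read_state();q=s['eef_rot'];R=Ro.from_quat(np.r_[q[1:],q[0]]).as_matrix();g=s['eef_pos']+155*R[:,0]
    c=cap(n);W=cloud(c);z0=s['eef_pos'][2]-zf
    for a,b in ((1,14),(14,26),(26,37)):
        m=boxm(W,(g[0]-32,g[0]+32),(g[1]-32,g[1]+32),(z0+a,z0+b));p=W[m][:,:2]
        if len(p)>8:print(n,'h',a,b,len(p),np.round(circ(p,18),1))
E
python3 - <<'E'
from h import *
go(516.5,-313.5,257,0.044);held('side',228);held('scene',228)
def crop(q,w=65):
    u,v=proj(q,[516,-316,95]).astype(int); return cv2.resize(q['color'][max(v-w,0):v+w,max(u-w,0):u+w,::-1],(400,400))
cv2.imwrite('pics/b4.png',np.hstack([crop(load('side')),crop(load('scene'))]))
E
```

```text
gp [ 523.2 -320.8] p [ 524.3 -314.7  332.5] phi 0.03 tilt [-0.007 -0.039] j6 -0.58 w 10.7 t 34.6
 shift now [75.2 10.4 -5.9] yaw -0.014 after yaw [75.2 10.5 -5.8]
side h 1 14 34 [ 520.9 -326.7]
side h 14 26 40 [ 520.9 -324.8]
side h 26 37 42 [ 521.3 -324.7]
scene h 1 14 19 [ 524.9 -322.5]
scene h 14 26 36 [ 524.3 -322.5]
scene h 26 37 32 [ 524.4 -321.6]
```

View pics/b4.png

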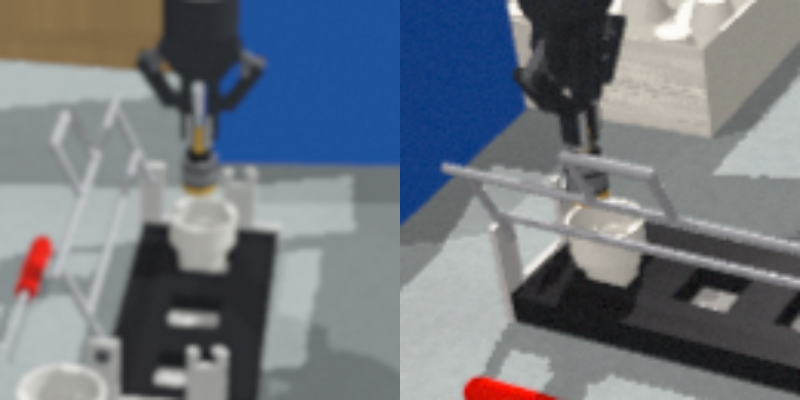

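Call:
play_rows(
  steps=[
    [0,0.005,-0.003,0],
    [0,0.005,-0.003,0],
    [0.01,0,0,0],
    [0.01,0,0,0],
    [0.008,0,0,0],
    [0,0,0,0],
    [0,0,0,0],
  ],
)

```text
t: 35.25
eef_pos: [518.9, -305.7, 308.1]
eef_rot: [0.708, -0.027, 0.706, -0.005]
wrist_force: [-0.6, 0.0, 0.0]
gripper_width: 10.4
```

Run:
```python
from h import *
go(517.1,-311.5,257,0.044);held('side',228);held('scene',228)
```

```text
gp [ 519.3 -312.8] p [ 518.9 -305.7  308.1] phi 0.031 tilt [ 0.003 -0.045] j6 -0.57 w 10.4 t 35.2
 shift now [51.   3.7 -2.3] yaw -0.013 after yaw [51.   3.7 -2.2]
side h 1 14 39 [ 516.4 -318.9]
side h 14 26 37 [ 517.7 -318.6]
side h 26 37 37 [ 517.  -317.3]
scene h 1 14 47 [ 520.1 -315.6]
scene h 14 26 31 [ 521.2 -313.4]
scene h 26 37 26 [ 520.  -314.1]
```

Call:
play_rows(
  steps=[
    [0.004,0.002,-0.0015,0],
    [0.01,0.0015,0,0],
    [0.01,0.0005,0,0],
    [0.01,0.0005,0,0],
    [0.006,0,0,0],
    [0,0,0,0],
    [0,0,0,0],
  ],
)

```text
t: 35.93
eef_pos: [517.2, -303.0, 263.3]
eef_rot: [0.707, -0.027, 0.706, -0.005]
wrist_force: [0.2, -0.2, -0.2]
gripper_width: 10.8
```

Run:
```python
from h import *
st();go(517.1,-311.5,257,0.044)
```

```text
{'t': np.float64(35.933), 'joints': array([-0.561,  0.24 ,  1.911, -0.045,  0.965, -0.566]), 'eef_pos': array([ 517.198, -302.984,  263.301]), 'eef_rot': array([ 0.707, -0.027,  0.706, -0.005]), 'wrist_force': array([ 0.199, -0.236, -0.192]), 'gripper_width': np.float64(10.786)}
gp [ 517.6 -310. ] p [ 517.2 -303.   263.3] phi 0.03 tilt [ 0.002 -0.045] j6 -0.57 w 10.8 t 35.9
 shift now [ 6.4 -1.2 -0.5] yaw -0.014 after yaw [ 6.4 -1.2 -0.5]
```

Call:
play_rows(
  steps=[
    [0.003,0,0,0],
    [0.003,0,0,0],
    [0,0,0,0],
    [0,0,0,0],
  ],
)

```text
t: 36.27
eef_pos: [518.4, -304.3, 259.1]
eef_rot: [0.708, -0.028, 0.705, -0.006]
wrist_force: [0.7, 0.0, -0.3]
gripper_width: 10.7
```

Run:
```python
from h import *
st()
```

```text
{'t': np.float64(36.267), 'joints': array([-0.561,  0.247,  1.912, -0.046,  0.954, -0.566]), 'eef_pos': array([ 518.38 , -304.29 ,  259.062]), 'eef_rot': array([ 0.708, -0.028,  0.705, -0.006]), 'wrist_force': array([ 0.661,  0.013, -0.321]), 'gripper_width': np.float64(10.694)}
```

Call:
play_rows(
  steps=[
    [0,0,0,0],
    [0,0,0,0],
    [0,0,0,0],
    [0,0,0,0],
    [-0.01,0,0,0],
    [-0.02,0,0,0],
    [-0.02,0,0,0],
    [-0.02,0,0,0],
    [-0.02,0,0,0],
    [-0.02,0,0,0],
    [-0.02,0,0,0],
    [-0.02,0,0,0],
    [-0.02,0,0,0],
    [-0.01,0,0,0],
    [0,0,0,0],
  ],
  hand=0.5,
)

```text
t: 37.52
eef_pos: [516.2, -294.2, 453.7]
eef_rot: [0.709, -0.028, 0.705, -0.006]
wrist_force: [0.7, 0.1, 0.3]
gripper_width: 42.8
```

```bash
cat >> h.py <<'E'
def spcup(x,y):
    for n in ['side','scene','wrist']:
        c=cap(n);W=cloud(c);hsv=cv2.cvtColor(c['color'],cv2.COLOR_RGB2HSV)
        m=(hsv[...,0]>12)&(hsv[...,0]<30)&(hsv[...,1]>120)&boxm(W,(x-45,x+45),(y-45,y+45),(60,130));q=W[m]
        if len(q)>6: print('cart',n,len(q),np.round(circ(q[:,:2],6.5),1),'top',np.round(np.nanmax(q[:,2])))
E
python3 - <<'E'
from h import *
spcup(517,-316);rim(517,-316,'wrist',False);go(564.3,119.1,400,-1.1);spind('scene',False)
st()
E
```

```text
cart side 17 [ 523.1 -312.3] top 103.0
cart scene 28 [ 520.1 -314.9] top 94.0
cart wrist 168 [ 519.6 -317.2] top 104.0
rim wrist 723 [ 517.5 -316.    32.4] [ 517.4 -316.4] 80.5
gp [ 515.9 -300.9] p [ 515.6 -293.9  449.4] phi 0.03 tilt [ 0.002 -0.045] j6 -0.57 w 42.8 t 37.7
 shift now [ 30.6 420.1  61.1] yaw 1.13 after yaw [  30.6  234.4 -354. ]
sp scene 51 [442.8 383.2] 76.0
sp scene 57 [519.6 290.5] 75.0
{'t': np.float64(37.667), 'joints': array([-0.549,  0.078,  1.738, -0.039,  1.301, -0.57 ]), 'eef_pos': array([ 515.617, -293.905,  449.421]), 'eef_rot': array([ 0.707, -0.027,  0.706, -0.005]), 'wrist_force': array([-1.024, -0.056,  0.083]), 'gripper_width': np.float64(42.781)}
```

Call:
play_rows(
  steps=[
    [0,0,0,0.113],
    [0,0,0,0.113],
    [0,0,0,0.113],
    [0,0,0,0.113],
    [0,0,0,0.113],
    [0,0,0,0.113],
    [0,0,0,0.113],
    [0,0,0,0.113],
    [0,0,0,0.113],
    [0,0,0,0.113],
    [0,0,0,0],
  ],
  hand=1,
)

```text
t: 38.58
eef_pos: [510.5, -291.5, 421.5]
eef_rot: [0.586, 0.373, 0.599, -0.399]
wrist_force: [0.3, 0.8, 0.3]
gripper_width: 85.3
```

Call:
play_rows(
  steps=[
    [0,0.006,-0.009,0],
    [0,0.0125,-0.019,0],
    [0,0.0125,-0.019,0],
    [0,0.0125,-0.019,0],
    [0,0.0125,-0.019,0],
    [0,0.0125,-0.019,0],
    [0,0.0125,-0.019,0],
    [0,0.0125,-0.019,0],
    [0,0.0125,-0.019,0],
    [0,0.0125,-0.019,0],
    [0,0.0125,-0.019,0],
    [0,0.0125,-0.019,0],
    [0,0.0125,-0.019,0],
    [0,0.0125,-0.019,0],
    [0,0.0125,-0.019,0],
    [0,0.0125,-0.019,0],
    [0,0.0125,-0.019,0],
    [0,0.01,-0.016,0],
    [0,0.006,-0.009,0],
    [0,0,0,0],
  ],
)

```text
t: 40.25
eef_pos: [558.3, 140.1, 388.7]
eef_rot: [0.584, 0.351, 0.624, -0.383]
wrist_force: [0.5, 0.5, 0.3]
gripper_width: 85.3
```

Run:
```python
from h import *
go(564.3,119.1,340,-1.1)
```

```text
gp [547.1 138.7] p [558.3 140.1 388.7] phi -1.093 tilt [-0.073 -0.009] j6 1.29 w 85.3 t 40.2
 shift now [47.5  9.6 26.5] yaw 0.007 after yaw [47.5  9.8 26.5]
```

Call:
play_rows(
  steps=[
    [-0.01,0,0,0],
    [-0.02,0,0,0],
    [-0.02,0,0,0],
    [-0.02,0,0,0],
    [-0.01,0.01,0.002,0],
    [-0.0015,0.02,0.0045,0],
    [-0.0015,0.02,0.0045,0],
    [-0.0015,0.02,0.0045,0],
    [-0.0015,0.02,0.0045,0],
    [-0.0015,0.02,0.0045,0],
    [-0.0015,0.02,0.0045,0],
    [-0.0015,0.02,0.0045,0],
    [-0.0015,0.02,0.0045,0],
    [-0.0015,0.02,0.0045,0],
    [-0.0015,0.02,0.0045,0],
    [-0.0015,0.02,0.0045,0],
    [-0.0015,0.02,0.0045,0],
    [-0.0015,0.02,0.0045,0],
    [-0.0015,0.02,0.0045,0],
    [-0.0015,0.02,0.0045,0],
  ],
)

```text
t: 41.92
eef_pos: [881.6, 197.2, 484.1]
eef_rot: [0.584, 0.349, 0.622, -0.388]
wrist_force: [1.4, -0.8, 1.0]
gripper_width: 85.3
```

Run:
```python
from h import *
st();go(564.3,119.1,340,-1.1)
```

```text
{'t': np.float64(41.917), 'joints': array([ 0.193,  0.756,  0.753, -0.005,  1.709,  1.289]), 'eef_pos': array([881.562, 197.232, 484.095]), 'eef_rot': array([ 0.584,  0.349,  0.622, -0.388]), 'wrist_force': array([ 1.401, -0.796,  1.009]), 'gripper_width': np.float64(85.338)}
gp [870.1 194.2] p [881.6 197.2 484.1] phi -1.096 tilt [-0.074 -0.019] j6 1.29 w 85.3 t 41.9
 shift now [ 167.8 -294.6  -70.5] yaw 0.004 after yaw [ 167.8 -294.9  -69.4]
```

Call:
play_rows(
  steps=[
    [-0.0015,0.018,0.004,0],
    [-0.0015,0.018,0.004,0],
    [-0.001,0.014,0.003,0],
    [-0.001,0.01,0.002,0],
    [-0.001,0.01,0.002,0],
    [-0.001,0.01,0.002,0],
    [-0.001,0.01,0.002,0],
    [-0.001,0.01,0.002,0],
    [-0.001,0.01,0.002,0],
    [-0.001,0.01,0.002,0],
    [-0.001,0.01,0.002,0],
  ],
)

```text
t: 42.83
eef_pos: [964.2, 204.5, 464.4]
eef_rot: [0.594, 0.359, 0.611, -0.382]
wrist_force: [-0.2, -0.9, 0.6]
gripper_width: 85.6
```

Run:
```python
from h import *
st();go(564.3,119.1,340,-1.1)
```

```text
{'t': np.float64(42.833), 'joints': array([ 0.185,  1.034,  0.311, -0.008,  1.836,  1.287]), 'eef_pos': array([964.231, 204.513, 464.363]), 'eef_rot': array([ 0.594,  0.359,  0.611, -0.382]), 'wrist_force': array([-0.161, -0.85 ,  0.631]), 'gripper_width': np.float64(85.55)}
gp [958.4 202.2] p [964.2 204.5 464.4] phi -1.104 tilt [-0.038 -0.015] j6 1.29 w 85.6 t 42.8
 shift now [ 140.3 -384.  -102.8] yaw -0.004 after yaw [ 140.3 -383.6 -104.3]
```

Call:
play_rows(
  steps=[
    [-0.001,0.01,0.002,0],
    [-0.001,0.01,0.002,0],
    [-0.001,0.01,0.002,0],
    [-0.001,0.01,0.002,0],
    [-0.001,0.01,0.002,0],
    [-0.001,0.01,0.002,0],
    [-0.001,0.01,0.002,0],
    [-0.001,0.01,0.002,0],
  ],
)

```text
t: 43.5
eef_pos: [978.1, 214.1, 453.7]
eef_rot: [0.611, 0.375, 0.594, -0.365]
wrist_force: [0.1, -0.2, -0.3]
gripper_width: 85.2
```

Run:
```python
from h import *
st();go(564.3,119.1,400,-1.1)
```

```text
{'t': np.float64(43.5), 'joints': array([ 0.192,  1.045,  0.312, -0.007,  1.758,  1.292]), 'eef_pos': array([978.051, 214.142, 453.696]), 'eef_rot': array([ 0.611,  0.375,  0.594, -0.365]), 'wrist_force': array([ 0.08 , -0.22 , -0.338]), 'gripper_width': np.float64(85.238)}
gp [982.3 213.9] p [978.1 214.1 453.7] phi -1.102 tilt [ 0.027 -0.001] j6 1.29 w 85.2 t 43.5
 shift now [  42.4 -416.9 -104.9] yaw -0.002 after yaw [  42.4 -416.7 -105.8]
```

Call:
play_rows(
  steps=[
    [0,-0.01,-0.0025,0],
    [0,-0.02,-0.005,0],
    [0,-0.02,-0.005,0],
    [0,-0.02,-0.005,0],
    [0,-0.02,-0.005,0],
    [0,-0.02,-0.005,0],
    [0,-0.02,-0.005,0],
    [0,-0.02,-0.005,0],
    [0,-0.02,-0.005,0],
    [0,-0.02,-0.005,0],
    [0,-0.02,-0.005,0],
    [0,-0.02,-0.005,0],
    [0,-0.02,-0.005,0],
    [0,-0.02,-0.005,0],
    [0,-0.02,-0.005,0],
    [0,-0.02,-0.005,0],
    [0,-0.02,-0.005,0],
    [0,-0.02,-0.005,0],
    [0,-0.015,-0.004,0],
    [0,-0.008,-0.002,0],
  ],
)

```text
t: 45.17
eef_pos: [585.4, 126.1, 429.4]
eef_rot: [0.611, 0.375, 0.594, -0.365]
wrist_force: [-0.7, 0.3, 0.6]
gripper_width: 85.1
```

Run:
```python
from h import *
go(564.3,119.1,314,-1.1)
```

```text
gp [589.8 126. ] p [585.4 126.1 429.4] phi -1.101 tilt [ 0.029 -0.001] j6 1.27 w 85.1 t 45.2
 shift now [114.6 -28.7  -7. ] yaw -0.001 after yaw [114.6 -28.7  -7. ]
```

Call:
play_rows(
  steps=[
    [0,-0.012,-0.003,0],
    [0.01,-0.009,-0.003,0],
    [0.02,0,0,0],
    [0.02,0,0,0],
    [0.012,0,0,0],
    [0,0,0,0],
    [0,0,0,0],
  ],
)

```text
t: 45.75
eef_pos: [564.7, 121.8, 368.9]
eef_rot: [0.614, 0.377, 0.591, -0.362]
wrist_force: [0.4, 0.3, 0.6]
gripper_width: 85.6
```

Run:
```python
from h import *
go(564.3,119.1,314,-1.1)
```

```text
gp [570.8 121.9] p [564.7 121.8 368.9] phi -1.101 tilt [0.039 0.001] j6 1.27 w 85.6 t 45.8
 shift now [54.6 -9.  -1.3] yaw -0.001 after yaw [54.6 -9.  -1.3]
```

Call:
play_rows(
  steps=[
    [0,-0.007,-0.001,0],
    [0.01,-0.0015,0,0],
    [0.01,0,0,0],
    [0.01,0,0,0],
    [0.01,0,0,0],
    [0.008,0,0,0],
    [0,0,0,0],
    [0,0,0,0],
  ],
)

```text
t: 46.42
eef_pos: [559.8, 118.8, 318.4]
eef_rot: [0.615, 0.378, 0.59, -0.361]
wrist_force: [0.0, -0.6, -0.5]
gripper_width: 85.6
```

Run:
```python
from h import *
go(564.3,119.1,314,-1.1)
```

```text
gp [566.5 119.1] p [559.8 118.8 318.4] phi -1.102 tilt [0.043 0.002] j6 1.27 w 85.6 t 46.4
 shift now [ 4.3 -2.1 -1.1] yaw -0.002 after yaw [ 4.3 -2.1 -1.1]
```

Call:
play_rows(
  steps=[
    [0.003,-0.002,-0.001,0],
    [0,0,0,0],
  ],
)

```text
t: 46.58
eef_pos: [557.6, 118.8, 314.6]
eef_rot: [0.615, 0.378, 0.59, -0.361]
wrist_force: [-0.1, -0.3, -0.5]
gripper_width: 85.0
```

Call:
play_rows(
  steps=[
    [0,0,0,0],
    [0,0,0,0],
    [0,0,0,0],
    [0,0,0,0],
    [0,0,0,0],
    [0,0,0,0],
    [0,0,0,0],
    [0,0,0,0],
  ],
  hand=0,
)

```text
t: 47.25
eef_pos: [557.8, 118.9, 316.1]
eef_rot: [0.616, 0.379, 0.589, -0.361]
wrist_force: [-0.5, -0.7, -0.7]
gripper_width: 66.6
```

Call:
play_rows(
  steps=[
    [0,0,0,-0.095],
    [0,0,0,-0.095],
    [0,0,0,-0.095],
    [0,0,0,-0.095],
    [0,0,0,-0.095],
    [0,0,0,-0.095],
    [0,0,0,-0.095],
    [0,0,0,-0.095],
    [0,0,0,-0.095],
    [0,0,0,-0.095],
    [0,0,0,-0.095],
    [0,0,0,0],
    [0,0,0,0],
  ],
)

```text
t: 48.33
eef_pos: [558.1, 119.3, 317.0]
eef_rot: [0.723, 0.004, 0.691, -0.001]
wrist_force: [-1.3, -0.3, -0.8]
gripper_width: 66.5
```

Run:
```python
from h import *
go(564.3,119.1,314,0.044)
```

```text
gp [565.2 119.8] p [558.1 119.3 317. ] phi -0.007 tilt [0.045 0.003] j6 0.18 w 66.5 t 48.3
 shift now [ 2.9 -0.7 -1. ] yaw -0.051 after yaw [ 2.9 -0.6 -1. ]
```

Call:
play_rows(
  steps=[
    [-0.004,0,0,-0.02],
    [-0.006,0,0.0003,-0.02],
    [-0.008,0,0.0004,0],
    [-0.01,0,0.0005,0],
    [-0.012,0,0.0005,0],
    [-0.015,0,0.0007,0],
    [-0.015,0,0,0],
    [-0.02,0,0,0],
    [-0.02,0,0,0],
    [-0.02,0,0,0],
    [-0.02,0,0,0],
    [-0.01,0,0,0],
    [0,0,0,0],
  ],
)

```text
t: 49.42
eef_pos: [552.3, 118.6, 497.7]
eef_rot: [0.727, -0.008, 0.687, 0.011]
wrist_force: [-0.6, -0.2, -0.1]
gripper_width: 66.5
```

Run:
```python
from h import *
go(512.8,-215.5,470,0.044)
for n in ['side','scene']:
    W=cloud(cap(n));m=boxm(W,(520,600),(80,160),(85,190));print(n,'stack top',np.round(np.nanpercentile(W[m][:,2],[90,95,99]),1))
spind('side',False)
```

```text
gp [561.  119.4] p [552.3 118.6 497.7] phi 0.027 tilt [0.056 0.005] j6 0.14 w 66.5 t 49.4
 shift now [  23.3 -333.6  -58.7] yaw -0.017 after yaw [  23.3 -332.5  -64.3]
side stack top [138.8 140.3 141.8]
scene stack top [138.  139.1 140.3]
sp side 43 [517.5 286.6] 76.0
sp side 66 [440.  380.2] 78.0
```

Call:
play_rows(
  steps=[
    [0,-0.01,-0.002,0],
    [0,-0.02,-0.0035,0],
    [0,-0.02,-0.0035,0],
    [0,-0.02,-0.0035,0],
    [0,-0.02,-0.0035,0],
    [0,-0.02,-0.0035,0],
    [0,-0.02,-0.0035,0],
    [0,-0.02,-0.0035,0],
    [0,-0.02,-0.0035,0],
    [0,-0.02,-0.0035,0],
    [0,-0.02,-0.0035,0],
    [0,-0.02,-0.0035,0],
    [0,-0.02,-0.0035,0],
    [0,-0.02,-0.0035,0],
    [0,-0.02,-0.0035,0],
    [0,-0.02,-0.0035,0],
    [0,-0.014,-0.002,0],
    [0,-0.008,-0.001,0],
    [0,0,0,0],
    [0,0,0,0],
  ],
)

```text
t: 51.18
eef_pos: [487.6, -238.5, 448.6]
eef_rot: [0.701, -0.003, 0.713, 0.014]
wrist_force: [0.1, 0.1, -0.0]
gripper_width: 66.6
```

Run:
```python
from h import *
go(512.4,-215.5,300,0.044)
```

```text
gp [ 485.  -236.1] p [ 487.6 -238.5  448.6] phi 0.025 tilt [-0.017  0.015] j6 -0.53 w 66.6 t 51.2
 shift now [148.4  17.6  30.3] yaw -0.019 after yaw [148.4  17.   30.7]
```

Call:
play_rows(
  steps=[
    [0.005,0.008,0.012,0],
    [0.02,0.008,0.012,0],
    [0.02,0,0.003,0],
    [0.02,0,0,0],
    [0.02,0,0,0],
    [0.02,0,0,0],
    [0.015,0,0,0],
    [0.01,0,0,0],
    [0,0,0,0],
    [0,0,0,0],
  ],
)

```text
t: 52.02
eef_pos: [518.4, -206.1, 310.3]
eef_rot: [0.702, -0.005, 0.712, 0.02]
wrist_force: [0.7, 0.2, -0.6]
gripper_width: 66.6
```

Run:
```python
from h import *
go(514.5,-216,260,0.044)
```

```text
gp [ 516.1 -202.8] p [ 518.4 -206.1  310.3] phi 0.035 tilt [-0.015  0.021] j6 -0.47 w 66.6 t 52.0
 shift now [ 50.  -14.2  -1.3] yaw -0.009 after yaw [ 50.  -14.2  -1.5]
```

Call:
play_rows(
  steps=[
    [0,-0.006,0,0],
    [0,-0.006,0,0],
    [0,0,0,0],
    [0.01,0,0,0],
    [0.01,0,0,0],
    [0.01,0,0,0],
    [0.01,0,0,0],
    [0.005,0,0,0],
    [0,0,0,0],
    [0,0,0,0],
  ],
)

```text
t: 52.85
eef_pos: [520.1, -219.0, 264.4]
eef_rot: [0.704, -0.006, 0.71, 0.019]
wrist_force: [0.3, -0.3, -1.7]
gripper_width: 66.7
```

Run:
```python
from h import *
go(514.5,-216,260,0.044)
for n in ['side','scene']:
    c=cap(n);W=cloud(c);hsv=cv2.cvtColor(c['color'],cv2.COLOR_RGB2HSV);z0=telemetry.read_state()['eef_pos'][2]-221
    for a,r in ((8,22),(20,24),(52,33.5)):
        m=boxm(W,(465,560),(-260,-170),(z0+a,z0+a+12))&(hsv[...,2]>120)&(hsv[...,1]<60);p=W[m]
        if len(p)>8: print(n,a,len(p),np.round(circ(p[:,:2],r),1))
```

```text
gp [ 518.9 -216.1] p [ 520.1 -219.   264.4] phi 0.034 tilt [-0.008  0.018] j6 -0.49 w 66.7 t 52.9
 shift now [ 4.4  0.2 -4.3] yaw -0.01 after yaw [ 4.4  0.3 -4.3]
side 8 38 [ 516.2 -217.2]
side 20 41 [ 516.1 -218.4]
side 52 143 [ 516.9 -215.4]
scene 8 49 [ 519.7 -213.5]
scene 20 35 [ 519.9 -213.5]
scene 52 107 [ 521.8 -214.3]
```

Call:
play_rows(
  steps=[
    [0,0,-0.004,0],
    [0.004,0,0,0],
    [0.01,0,0,0],
    [0.01,0,0,0],
    [0.008,0,0,0],
    [0.004,0,0,0],
    [0,0,0,0],
  ],
)

```text
t: 53.53
eef_pos: [519.3, -222.3, 248.3]
eef_rot: [0.707, -0.01, 0.707, 0.016]
wrist_force: [-0.5, -0.4, -1.1]
gripper_width: 66.1
```

Run:
```python
from h import *
st();go(513,-216,227,0.044)
```

```text
{'t': np.float64(53.533), 'joints': array([-0.451,  0.207,  1.985,  0.01 ,  0.954, -0.494]), 'eef_pos': array([ 519.333, -222.335,  248.284]), 'eef_rot': array([ 0.707, -0.01 ,  0.707,  0.016]), 'wrist_force': array([-0.453, -0.399, -1.101]), 'gripper_width': np.float64(66.096)}
gp [ 519.4 -221. ] p [ 519.3 -222.3  248.3] phi 0.037 tilt [0.    0.009] j6 -0.49 w 66.1 t 53.5
 shift now [21.3  5.  -6.2] yaw -0.007 after yaw [21.3  5.1 -6.2]
```

Call:
play_rows(
  steps=[
    [-0.006,0.002,-0.003,0],
    [0,0.003,-0.003,0],
    [0,0,0,0],
    [0,0,0,0],
  ],
)

```text
t: 53.87
eef_pos: [512.2, -217.0, 253.4]
eef_rot: [0.707, -0.01, 0.707, 0.016]
wrist_force: [1.5, 0.6, -0.6]
gripper_width: 66.2
```

Run:
```python
from h import *
st();go(513,-216,227,0.044)
```

```text
{'t': np.float64(53.867), 'joints': array([-0.448,  0.185,  2.   ,  0.01 ,  0.96 , -0.491]), 'eef_pos': array([ 512.163, -216.951,  253.381]), 'eef_rot': array([ 0.707, -0.01 ,  0.707,  0.016]), 'wrist_force': array([ 1.491,  0.6  , -0.58 ]), 'gripper_width': np.float64(66.162)}
gp [ 512.2 -215.6] p [ 512.2 -217.   253.4] phi 0.037 tilt [0.    0.009] j6 -0.49 w 66.2 t 53.9
 shift now [26.4 -0.7  0.8] yaw -0.007 after yaw [26.4 -0.7  0.7]
```

Call:
play_rows(
  steps=[
    [0.008,0,-0.001,0],
    [0.008,0,0,0],
    [0.008,0,0,0],
    [0.005,0,0,0],
    [0,0,0,0],
  ],
)

```text
t: 54.28
eef_pos: [512.1, -217.0, 223.9]
eef_rot: [0.707, -0.01, 0.707, 0.016]
wrist_force: [-0.7, 0.9, 2.6]
gripper_width: 66.6
```

Run:
```python
from h import *
st();go(513,-216,227,0.044)
```

```text
{'t': np.float64(54.283), 'joints': array([-0.448,  0.223,  2.018,  0.01 ,  0.903, -0.492]), 'eef_pos': array([ 512.067, -217.043,  223.943]), 'eef_rot': array([ 0.707, -0.01 ,  0.707,  0.016]), 'wrist_force': array([-0.671,  0.872,  2.624]), 'gripper_width': np.float64(66.65)}
gp [ 512.2 -215.8] p [ 512.1 -217.   223.9] phi 0.038 tilt [0.001 0.008] j6 -0.49 w 66.6 t 54.3
 shift now [-3.1 -0.2  0.8] yaw -0.006 after yaw [-3.1 -0.2  0.8]
```

Call:
play_rows(
  steps=[
    [0,0,0,0],
    [0,0,0,0],
    [0,0,0,0],
    [0,0,0,0],
    [0,0,0,0],
    [-0.01,0,0,0],
    [-0.02,0,0,0],
    [-0.03,0,0,0],
    [-0.03,0,0,0],
    [-0.03,0,0,0],
    [-0.03,0,0,0],
    [-0.03,0,0,0],
    [-0.015,0,0,0],
    [0,0,0,0],
  ],
  hand=1,
)

```text
t: 55.45
eef_pos: [509.9, -217.8, 424.4]
eef_rot: [0.703, -0.008, 0.711, 0.018]
wrist_force: [0.5, -0.7, -0.0]
gripper_width: 85.3
```

Run:
```python
from h import *
rim(513,-216);rim(513,-216,'side');go(518.7,288.2,400,0.038);spind('side',False)
```

```text
rim wrist 829 [ 513.3 -214.6   32.4] [ 513.2 -215. ] 80.5
rim side 90 [ 510.4 -214.4   32.6] [ 506.6 -215.1] 79.6
gp [ 507.  -215.1] p [ 509.3 -217.5  420.9] phi 0.038 tilt [-0.015  0.016] j6 -0.49 w 85.2 t 55.5
 shift now [ 28.6 502.1  30.9] yaw -0.0 after yaw [ 28.6 502.   31.1]
sp side 42 [517.5 287.4] 77.0
sp side 66 [439.5 380. ] 78.0
```

Call:
play_rows(
  steps=[
    [0,0.02,0.002,0],
    [0,0.04,0.003,0],
    [0,0.04,0.003,0],
    [0,0.04,0.003,0],
    [0,0.04,0.003,0],
    [0,0.04,0.003,0],
    [0,0.04,0.003,0],
    [0,0.04,0.003,0],
    [0,0.04,0.003,0],
    [0,0.04,0.003,0],
    [0,0.04,0.003,0],
    [0,0.04,0.003,0],
    [0,0.03,0.002,0],
    [0,0.015,0,0],
    [0,0,0,0],
    [0,0,0,0],
  ],
  hand=0.6,
)

```text
t: 56.88
eef_pos: [516.7, 308.2, 385.1]
eef_rot: [0.68, -0.009, 0.733, 0.013]
wrist_force: [-0.3, -0.5, -0.3]
gripper_width: 50.9
```

Run:
```python
from h import *
go(518.7,288.2,300,0.038);spind('wrist')
```

```text
gp [505.  308.8] p [516.7 308.2 385.1] phi 0.032 tilt [-0.075  0.004] j6 0.44 w 50.9 t 56.9
 shift now [ 83.8 -21.6  19.4] yaw -0.006 after yaw [ 83.8 -21.7  19.3]
sp wrist 237 [441.  381.8] 77.0
sp wrist 204 [518.6 288.1] 77.0
```

Call:
play_rows(
  steps=[
    [0.005,-0.01,0.006,0],
    [0.01,-0.009,0.006,0],
    [0.02,0,0.002,0],
    [0.02,0,0.001,0],
    [0.02,0,0.001,0],
    [0.02,0,0,0],
    [0.01,0,0,0],
    [0,0,0,0],
    [0,0,0,0],
    [0,0,0,0],
  ],
)

```text
t: 57.77
eef_pos: [529.0, 268.9, 268.0]
eef_rot: [0.678, -0.005, 0.735, 0.004]
wrist_force: [-0.3, 0.4, 0.3]
gripper_width: 51.2
```

Run:
```python
from h import *
go(518.6,288.2,230,0.038)
```

```text
gp [516.7 268.6] p [529.  268.9 268. ] phi 0.014 tilt [-0.079 -0.002] j6 0.39 w 51.2 t 57.8
 shift now [37.7 19.6  5.2] yaw -0.024 after yaw [37.7 19.5  5.7]
```

Call:
play_rows(
  steps=[
    [0,0.008,0.001,0],
    [0,0.008,0.001,0],
    [0,0.002,0,0],
    [0,0,0,0],
    [0,0,0,0],
  ],
)

```text
t: 58.18
eef_pos: [533.5, 289.8, 273.3]
eef_rot: [0.682, -0.004, 0.732, 0.006]
wrist_force: [0.6, 0.3, -0.5]
gripper_width: 51.0
```

Run:
```python
from h import *
go(518.6,288.2,230,0.038)
```

```text
gp [522.5 290.1] p [533.5 289.8 273.3] phi 0.014 tilt [-0.071  0.002] j6 0.41 w 51.0 t 58.2
 shift now [43.5 -2.  -0.8] yaw -0.024 after yaw [43.5 -2.  -0.9]
```

Call:
play_rows(
  steps=[
    [0.008,-0.001,0,0],
    [0.01,-0.001,0,0],
    [0.01,0,0,0],
    [0.008,0,0,0],
    [0.004,0,0,0],
    [0,0,0,0],
    [0,0,0,0],
  ],
)

```text
t: 58.77
eef_pos: [529.4, 288.0, 228.2]
eef_rot: [0.681, -0.005, 0.732, 0.006]
wrist_force: [0.8, 0.4, -0.2]
gripper_width: 51.4
```

Run:
```python
from h import *
go(518.6,288.2,230,0.038)
```

```text
gp [518.2 288.2] p [529.4 288.  228.2] phi 0.015 tilt [-0.072  0.001] j6 0.41 w 51.4 t 58.8
 shift now [-1.8  0.   0.3] yaw -0.023 after yaw [-1.8  0.   0.3]
```

Call:
play_rows(
  steps=[
    [0,0,0,0],
    [0,0,0,0],
    [0,0,0,0],
    [0,0,0,0],
    [0,0,0,0],
    [0,0,0,0],
    [0,0,0,0],
    [0,0,0,0],
  ],
  hand=0,
)

```text
t: 59.43
eef_pos: [530.0, 288.0, 229.2]
eef_rot: [0.682, -0.004, 0.732, 0.006]
wrist_force: [0.8, 0.1, -0.5]
gripper_width: 10.9
```

Run:
```python
from h import *
st();go(518.6,288.2,230,0.038)
```

```text
{'t': np.float64(59.433), 'joints': array([0.447, 0.313, 1.891, 0.038, 1.001, 0.41 ]), 'eef_pos': array([530.033, 287.955, 229.215]), 'eef_rot': array([ 0.682, -0.004,  0.732,  0.006]), 'wrist_force': array([ 0.772,  0.098, -0.5  ]), 'gripper_width': np.float64(10.854)}
gp [519.1 288.3] p [530.  288.  229.2] phi 0.015 tilt [-0.071  0.002] j6 0.41 w 10.9 t 59.4
 shift now [-0.7 -0.1 -0.5] yaw -0.023 after yaw [-0.7 -0.1 -0.5]
```

Call:
play_rows(
  steps=[
    [-0.01,0,0,0],
    [-0.02,0,-0.001,0],
    [-0.03,0,-0.002,0],
    [-0.03,0,-0.002,0],
    [-0.03,0,-0.002,0],
    [-0.03,0,-0.002,0],
    [-0.03,0,-0.002,0],
    [-0.02,0,0,0],
    [0,0,0,0],
  ],
)

```text
t: 60.18
eef_pos: [531.7, 286.6, 440.2]
eef_rot: [0.679, -0.005, 0.734, 0.005]
wrist_force: [0.7, -0.3, -0.4]
gripper_width: 10.6
```

Call:
play_rows(
  steps=[
    [0,-0.02,0,0],
    [0,-0.04,0,0],
    [0,-0.04,0,0],
    [0,-0.04,0,0],
    [0,-0.04,0,0],
    [0,-0.04,0,0],
    [0,-0.04,0,0],
    [0,-0.04,0,0],
    [0,-0.04,0,0],
    [0,-0.04,0,0],
    [0,-0.04,0,0],
    [0,-0.035,0,0],
    [0,-0.02,0,0],
    [0,-0.01,0,0],
    [0,0,0,0],
    [0,0,0,0],
  ],
)

```text
t: 61.52
eef_pos: [533.8, -216.8, 424.5]
eef_rot: [0.675, -0.004, 0.738, 0.01]
wrist_force: [-0.4, 0.8, -0.3]
gripper_width: 11.0
```

Run:
```python
from h import *
st();go(516,-213,320,0.038);held('side',226.5);held('scene',226.5)
```

```text
{'t': np.float64(61.517), 'joints': array([-0.42 ,  0.094,  1.767, -0.03 ,  1.364, -0.433]), 'eef_pos': array([ 533.765, -216.797,  424.54 ]), 'eef_rot': array([ 0.675, -0.004,  0.738,  0.01 ]), 'wrist_force': array([-0.431,  0.841, -0.336]), 'gripper_width': np.float64(11.009)}
gp [ 520.1 -215.7] p [ 533.8 -216.8  424.5] phi 0.021 tilt [-0.088  0.007] j6 -0.43 w 11.0 t 61.5
 shift now [104.5   1.8   5.2] yaw -0.017 after yaw [104.5   1.7   5.3]
side h 1 14 38 [ 514.  -216.7]
side h 14 26 46 [ 515.1 -216.3]
side h 26 37 41 [ 514.8 -215.8]
scene h 1 14 66 [ 517.6 -212.9]
scene h 14 26 64 [ 518.1 -212.7]
scene h 26 37 61 [ 519.1 -212.4]
```

Call:
play_rows(
  steps=[
    [0.01,0,-0.001,0],
    [0.02,0,0.001,0],
    [0.02,0,0.001,0],
    [0.02,0,0.001,0],
    [0.02,0,0.001,0],
    [0.015,0,0.001,0],
    [0.01,0,0.0005,0],
    [0,0,0,0],
    [0,0,0,0],
    [0,0,0,0],
  ],
)

```text
t: 62.45
eef_pos: [529.4, -200.5, 304.4]
eef_rot: [0.677, -0.011, 0.736, 0.018]
wrist_force: [-0.3, -0.1, -1.7]
gripper_width: 10.9
```

Run:
```python
from h import *
go(516.5,-215,262,0.038);held('side',226.5);held('scene',226.5)
```

```text
gp [ 516.4 -199.4] p [ 529.4 -200.5  304.4] phi 0.041 tilt [-0.084  0.008] j6 -0.43 w 10.9 t 62.5
 shift now [ 42.1 -16.1   3. ] yaw 0.003 after yaw [ 42.1 -16.1   3.1]
side h 1 14 66 [ 512.5 -200. ]
side h 14 26 38 [ 511.1 -200.1]
side h 26 37 43 [ 512.5 -199.8]
scene h 1 14 54 [ 514.4 -196.9]
scene h 14 26 39 [ 515.1 -196.6]
scene h 26 37 20 [ 513.9 -197.6]
```

Call:
play_rows(
  steps=[
    [-0.008,0,0,0],
    [0,-0.007,-0.001,0],
    [0,-0.007,-0.0005,0],
    [0,-0.002,0,0],
    [0,0,0,0],
    [0,0,0,0],
  ],
)

```text
t: 63.05
eef_pos: [530.9, -220.5, 318.7]
eef_rot: [0.68, -0.012, 0.733, 0.015]
wrist_force: [0.2, 0.6, -1.5]
gripper_width: 11.2
```

Run:
```python
from h import *
go(516.2,-216,262,0.038);held('side',226.5);held('scene',226.5)
```

```text
gp [ 519.3 -220. ] p [ 530.9 -220.5  318.7] phi 0.039 tilt [-0.075  0.003] j6 -0.45 w 11.2 t 63.0
 shift now [56.7  3.8  1.3] yaw 0.001 after yaw [56.7  3.8  1.3]
side h 1 14 39 [ 514.6 -221.5]
side h 14 26 40 [ 515.2 -220.3]
side h 26 37 42 [ 515.4 -221.4]
scene h 1 14 38 [ 518.4 -217.3]
scene h 14 26 23 [ 516.9 -217.3]
scene h 26 37 53 [ 519.2 -217.1]
```

Call:
play_rows(
  steps=[
    [0,0.003,-0.002,0],
    [0,0.001,-0.001,0],
    [0,0,0,0],
    [0.008,0,0.0005,0],
    [0.01,0,0.0008,0],
    [0.01,0,0.0008,0],
    [0.008,0,0.0008,0],
    [0.004,0,0,0],
    [0,0,0,0],
    [0,0,0,0],
  ],
)

```text
t: 63.98
eef_pos: [525.9, -214.1, 271.1]
eef_rot: [0.678, -0.012, 0.735, 0.017]
wrist_force: [-0.3, -0.5, -1.4]
gripper_width: 11.0
```

Run:
```python
from h import *
st();go(516,-215.5,258,0.038);held('scene',226.5);spcup(513,-215)
```

```text
{'t': np.float64(63.983), 'joints': array([-0.422,  0.208,  1.936, -0.031,  1.074, -0.446]), 'eef_pos': array([ 525.853, -214.142,  271.132]), 'eef_rot': array([ 0.678, -0.012,  0.735,  0.017]), 'wrist_force': array([-0.344, -0.524, -1.398]), 'gripper_width': np.float64(10.979)}
gp [ 513.4 -213.2] p [ 525.9 -214.1  271.1] phi 0.04 tilt [-0.08   0.006] j6 -0.45 w 11.0 t 64.0
 shift now [12.9 -2.5  3.6] yaw 0.002 after yaw [12.9 -2.5  3.6]
scene h 1 14 52 [ 526.7 -204.9]
scene h 14 26 68 [ 525.3 -206.3]
scene h 26 37 77 [ 512.9 -212.5]
cart side 17 [ 506.3 -208.7] top 119.0
cart wrist 890 [ 513.9 -213.1] top 125.0
```

Call:
play_rows(
  steps=[
    [0,-0.002,0.0025,0],
    [0,0,0,0],
    [0.005,0,0,0],
    [0.005,0,0,0],
    [0.003,0,0,0],
    [0,0,0,0],
    [0,0,0,0],
  ],
)

```text
t: 64.77
eef_pos: [529.1, -217.0, 260.1]
eef_rot: [0.68, -0.013, 0.733, 0.016]
wrist_force: [0.4, -0.5, -0.4]
gripper_width: 10.7
```

Run:
```python
from h import *
st();go(516,-215.5,258,0.038)
```

```text
{'t': np.float64(64.767), 'joints': array([-0.424,  0.225,  1.937, -0.032,  1.048, -0.447]), 'eef_pos': array([ 529.089, -216.985,  260.098]), 'eef_rot': array([ 0.68 , -0.013,  0.733,  0.016]), 'wrist_force': array([ 0.425, -0.45 , -0.449]), 'gripper_width': np.float64(10.658)}
gp [ 517.6 -216.5] p [ 529.1 -217.   260.1] phi 0.04 tilt [-0.074  0.003] j6 -0.45 w 10.7 t 64.8
 shift now [ 2.2  1.1 -1.4] yaw 0.002 after yaw [ 2.2  1.1 -1.4]
```

Call:
play_rows(
  steps=[
    [0,0,0,0],
    [0,0,0,0],
    [0,0,0,0],
    [0,0,0,0],
    [-0.01,0,-0.001,0],
    [-0.02,0,-0.001,0],
    [-0.03,0,-0.002,0],
    [-0.03,0,-0.002,0],
    [-0.03,0,-0.002,0],
    [-0.03,0,-0.002,0],
    [-0.02,0,0,0],
    [0,0,0,0],
  ],
  hand=0.5,
)

```text
t: 65.77
eef_pos: [530.6, -217.4, 442.2]
eef_rot: [0.68, -0.012, 0.733, 0.016]
wrist_force: [-0.0, 0.3, 0.9]
gripper_width: 42.4
```

Run:
```python
from h import *
spcup(513,-215);rim(513,-215,'wrist',False);go(564.3,119.1,400,-1.1);spind('side',False)
```

```text
cart side 21 [ 511.1 -216.7] top 103.0
cart scene 26 [ 514.9 -215.3] top 102.0
cart wrist 174 [ 513.3 -216.4] top 104.0
rim wrist 782 [ 513.3 -214.6   32.3] [ 513.2 -215.1] 80.4
gp [ 516.2 -215.7] p [ 529.3 -216.9  435.7] phi 0.041 tilt [-0.084  0.008] j6 -0.46 w 42.5 t 65.9
 shift now [ 34.  332.2  64.4] yaw 1.141 after yaw [  34.   197.1 -275.1]
sp side 68 [439.7 380.4] 78.0
```

Call:
play_rows(
  steps=[
    [-0.01,0,0,0.115],
    [-0.008,0,0,0.115],
    [-0.008,0,0,0.115],
    [-0.008,0,0,0.115],
    [-0.008,0,0,0.115],
    [-0.008,0,0,0.115],
    [-0.008,0,0,0.115],
    [-0.008,0,0,0.115],
    [-0.008,0,0,0.115],
    [-0.008,0,0,0.115],
    [0,0,0,0],
  ],
  hand=1,
)

```text
t: 66.83
eef_pos: [532.1, -215.8, 487.6]
eef_rot: [0.543, 0.371, 0.635, -0.406]
wrist_force: [0.2, -0.1, 0.1]
gripper_width: 85.2
```

```bash
python3 -c "
from h import *
go(920,190,480,-1.1)"
```

```text
gp [ 511.2 -211.1] p [ 532.1 -215.8  487.6] phi -1.171 tilt [-0.135  0.03 ] j6 0.75 w 85.2 t 66.8
 shift now [ -35.4  532.1 -208.9] yaw -0.071 after yaw [ -35.4  545.5 -170.8]
```

Call:
play_rows(
  steps=[
    [-0.003,0.019,-0.0066,0],
    [-0.005,0.038,-0.013,0],
    [-0.005,0.038,-0.013,0],
    [-0.005,0.038,-0.013,0],
    [-0.005,0.038,-0.013,0],
    [-0.005,0.038,-0.013,0],
    [-0.005,0.038,-0.013,0],
    [-0.005,0.038,-0.013,0],
    [-0.005,0.038,-0.013,0],
    [-0.005,0.038,-0.013,0],
    [-0.005,0.038,-0.013,0],
    [-0.005,0.038,-0.013,0],
    [-0.005,0.038,-0.013,0],
    [-0.003,0.025,-0.008,0],
    [0,0.012,-0.003,0],
    [0,0,0,0],
  ],
)

```text
t: 68.17
eef_pos: [942.7, 167.4, 443.1]
eef_rot: [0.53, 0.343, 0.664, -0.401]
wrist_force: [0.5, -0.2, -0.7]
gripper_width: 85.4
```

```bash
python3 -c "
from h import *
st();go(564.3,119.1,400,-1.1)"
```

```text
{'t': np.float64(68.167), 'joints': array([0.139, 1.003, 0.412, 0.063, 1.925, 1.27 ]), 'eef_pos': array([942.692, 167.395, 443.05 ]), 'eef_rot': array([ 0.53 ,  0.343,  0.664, -0.401]), 'wrist_force': array([ 0.5  , -0.165, -0.735]), 'gripper_width': np.float64(85.443)}
gp [911.1 172.2] p [942.7 167.4 443.1] phi -1.125 tilt [-0.204  0.031] j6 1.27 w 85.4 t 68.2
 shift now [ 111.1 -321.6  -95.9] yaw -0.025 after yaw [ 111.1 -319.1 -103.8]
```

Call:
play_rows(
  steps=[
    [-0.004,0.014,0.004,0],
    [-0.004,0.016,0.005,0],
    [-0.003,0.016,0.005,0],
    [-0.003,0.016,0.005,0],
    [-0.003,0.016,0.005,0],
    [-0.003,0.016,0.005,0],
    [-0.002,0.016,0.005,0],
    [-0.002,0.016,0.005,0],
    [-0.002,0.016,0.005,0],
    [-0.002,0.016,0.005,0],
    [-0.001,0.016,0.005,0],
    [-0.001,0.016,0.005,0],
  ],
)

```text
t: 69.17
eef_pos: [990.9, 169.3, 386.2]
eef_rot: [0.562, 0.371, 0.638, -0.374]
wrist_force: [0.5, 0.1, 0.0]
gripper_width: 85.3
```

```bash
python3 -c "
from h import *
st();go(564.3,119.1,400,-1.1)"
```

```text
{'t': np.float64(69.167), 'joints': array([0.133, 1.113, 0.312, 0.067, 1.803, 1.258]), 'eef_pos': array([990.924, 169.273, 386.219]), 'eef_rot': array([ 0.562,  0.371,  0.638, -0.374]), 'wrist_force': array([0.54 , 0.112, 0.028]), 'gripper_width': np.float64(85.273)}
gp [976.4 177.4] p [990.9 169.3 386.2] phi -1.115 tilt [-0.093  0.053] j6 1.26 w 85.3 t 69.2
 shift now [  21.7 -395.2 -129.6] yaw -0.015 after yaw [  21.7 -393.2 -135.7]
```

Call:
play_rows(
  steps=[
    [-0.006,0.015,0.005,0],
    [-0.006,0.015,0.005,0],
    [-0.006,0.015,0.005,0],
    [-0.006,0.015,0.005,0],
    [-0.006,0.015,0.005,0],
    [-0.006,0.015,0.005,0],
    [-0.006,0.015,0.005,0],
    [-0.006,0.015,0.005,0],
    [-0.006,0.015,0.005,0],
    [-0.006,0.015,0.005,0],
  ],
)

```text
t: 70.0
eef_pos: [1008.7, 164.5, 402.6]
eef_rot: [0.595, 0.403, 0.604, -0.346]
wrist_force: [0.2, 0.5, 0.3]
gripper_width: 85.5
```

```bash
python3 -c "
from h import *
st();go(564.3,119.1,400,-1.1)"
```

```text
{'t': np.float64(70.0), 'joints': array([0.125, 1.096, 0.312, 0.071, 1.693, 1.252]), 'eef_pos': array([1008.656,  164.471,  402.632]), 'eef_rot': array([ 0.595,  0.403,  0.604, -0.346]), 'wrist_force': array([0.169, 0.453, 0.261]), 'gripper_width': np.float64(85.542)}
gp [1013.5  176.1] p [1008.7  164.5  402.6] phi -1.115 tilt [0.031 0.075] j6 1.25 w 85.5 t 70.0
 shift now [ -15.6 -428.2 -146.3] yaw -0.015 after yaw [ -15.6 -426.  -152.6]
```

Call:
play_rows(
  steps=[
    [-0.003,-0.019,-0.006,0],
    [-0.003,-0.038,-0.012,0],
    [-0.003,-0.038,-0.012,0],
    [-0.003,-0.038,-0.012,0],
    [-0.003,-0.038,-0.012,0],
    [-0.003,-0.038,-0.012,0],
    [-0.003,-0.038,-0.012,0],
    [-0.003,-0.038,-0.012,0],
    [-0.003,-0.038,-0.012,0],
    [0,-0.03,-0.01,0],
    [0,-0.02,-0.006,0],
    [0,-0.01,-0.003,0],
    [0,0,0,0],
    [0,0,0,0],
    [0,0,0,0],
    [0,0,0,0],
  ],
)

```text
t: 71.33
eef_pos: [604.5, 102.1, 401.0]
eef_rot: [0.598, 0.406, 0.6, -0.343]
wrist_force: [-0.1, -0.4, 0.2]
gripper_width: 85.3
```

```bash
python3 -c "
from h import *
st();go(564.3,119.1,284,-1.1)"
```

```text
{'t': np.float64(71.333), 'joints': array([0.106, 0.133, 1.768, 0.077, 1.19 , 1.198]), 'eef_pos': array([604.502, 102.099, 401.037]), 'eef_rot': array([ 0.598,  0.406,  0.6  , -0.343]), 'wrist_force': array([-0.084, -0.357,  0.161]), 'gripper_width': np.float64(85.341)}
gp [611.3 113.9] p [604.5 102.1 401. ] phi -1.116 tilt [0.044 0.076] j6 1.2 w 85.3 t 71.3
 shift now [114.9 -48.5 -19.5] yaw -0.016 after yaw [114.9 -48.2 -20.2]
```

Call:
play_rows(
  steps=[
    [0,-0.014,-0.005,0],
    [0,-0.014,-0.005,0],
    [0,-0.01,-0.005,0],
    [0,-0.005,-0.002,0],
    [0,0,0,0],
    [0,0,0,0],
    [0.01,0,0,0],
    [0.02,0,0,0],
    [0.02,0,0,0],
    [0.01,0,0,0],
    [0,0,0,0],
    [0,0,0,0],
    [0,0,0,0],
  ],
)

```text
t: 72.42
eef_pos: [569.4, 104.6, 335.6]
eef_rot: [0.6, 0.407, 0.598, -0.342]
wrist_force: [0.2, 0.2, 0.3]
gripper_width: 85.5
```

```bash
python3 -c "
from h import *
go(564.3,119.1,285,-1.1)"
```

```text
gp [577.3 116.6] p [569.4 104.6 335.6] phi -1.116 tilt [0.051 0.077] j6 1.2 w 85.5 t 72.4
 shift now [ 50.  -14.7  -5.6] yaw -0.016 after yaw [ 50.  -14.6  -5.8]
```

Call:
play_rows(
  steps=[
    [0,-0.006,-0.002,0],
    [0,-0.006,-0.002,0],
    [0,-0.0015,-0.001,0],
    [0,0,0,0],
    [0,0,0,0],
    [0.01,0,0,0],
    [0.01,0,0,0],
    [0.01,0,0,0],
    [0.008,0,0,0],
    [0.005,0,0,0],
    [0,0,0,0],
    [0,0,0,0],
    [0,0,0,0],
  ],
)

```text
t: 73.5
eef_pos: [556.9, 106.8, 289.8]
eef_rot: [0.601, 0.408, 0.597, -0.341]
wrist_force: [-0.6, -0.0, 0.1]
gripper_width: 85.7
```

```bash
python3 -c "
from h import *
go(564.3,119.1,285,-1.1)"
```

```text
gp [565.5 118.8] p [556.9 106.8 289.8] phi -1.116 tilt [0.055 0.078] j6 1.2 w 85.7 t 73.5
 shift now [ 4.7 -1.3 -0.6] yaw -0.016 after yaw [ 4.7 -1.3 -0.6]
```

Call:
play_rows(
  steps=[
    [0,0,0,0],
    [0,0,0,0],
    [0,0,0,0],
    [0,0,0,0],
    [0,0,0,0],
    [0,0,0,0],
    [0,0,0,0],
    [0,0,0,0],
  ],
  hand=0,
)

```text
t: 74.17
eef_pos: [557.3, 106.7, 291.4]
eef_rot: [0.601, 0.409, 0.596, -0.341]
wrist_force: [-0.3, -0.8, -0.1]
gripper_width: 66.1
```

```bash
python3 -c "
from h import *
st();go(564.3,119.1,285,-1.1)"
```

```text
{'t': np.float64(74.167), 'joints': array([0.124, 0.139, 1.976, 0.085, 0.962, 1.195]), 'eef_pos': array([557.284, 106.693, 291.379]), 'eef_rot': array([ 0.601,  0.409,  0.596, -0.341]), 'wrist_force': array([-0.275, -0.808, -0.109]), 'gripper_width': np.float64(66.141)}
gp [566.1 118.7] p [557.3 106.7 291.4] phi -1.116 tilt [0.057 0.078] j6 1.2 w 66.1 t 74.2
 shift now [ 6.3 -2.  -0.8] yaw -0.016 after yaw [ 6.3 -2.  -0.9]
```

Call:
play_rows(
  steps=[
    [0,0,0,0.095],
    [0,0,0,0.095],
    [0,0,0,0.095],
    [0,0,0,0.095],
    [0,0,0,0.095],
    [0,0,0,0.095],
    [0,0,0,0.095],
    [0,0,0,0.095],
    [0,0,0,0.095],
    [0,0,0,0.095],
    [0,0,0,0],
    [0,0,0,0],
  ],
)

```text
t: 75.17
eef_pos: [557.3, 105.9, 292.2]
eef_rot: [0.335, 0.645, 0.361, -0.584]
wrist_force: [-1.0, -0.1, -0.3]
gripper_width: 66.4
```

```bash
python3 -c "
from h import *
st();go(564.3,119.1,285,-2.0)"
```

```text
{'t': np.float64(75.167), 'joints': array([0.123, 0.138, 1.975, 0.082, 0.964, 2.189]), 'eef_pos': array([557.311, 105.875, 292.227]), 'eef_rot': array([ 0.335,  0.645,  0.361, -0.584]), 'wrist_force': array([-0.994, -0.076, -0.254]), 'gripper_width': np.float64(66.397)}
gp [566.2 117.5] p [557.3 105.9 292.2] phi -2.111 tilt [0.057 0.075] j6 2.19 w 66.4 t 75.2
 shift now [ 7.2 -2.5  0.3] yaw -0.111 after yaw [ 7.2 -2.6  0. ]
```

Call:
play_rows(
  steps=[
    [-0.004,0,-0.0004,0],
    [-0.006,0,-0.0006,0],
    [-0.008,0,-0.0008,0],
    [-0.01,0,-0.001,0],
    [-0.012,0,-0.001,0],
    [-0.015,0,-0.0015,0],
    [-0.015,0,-0.0015,0],
    [-0.02,0,-0.002,0],
    [-0.02,0,-0.002,0],
    [-0.03,0,-0.003,0],
    [-0.02,0,0,0],
    [-0.01,0,0,0],
    [0,0,0,0],
    [0,0,0,0],
  ],
)

```text
t: 76.33
eef_pos: [553.5, 105.4, 485.1]
eef_rot: [0.34, 0.648, 0.363, -0.577]
wrist_force: [-0.4, 0.1, -0.7]
gripper_width: 66.1
```

```bash
python3 -c "
from h import *
st();go(508.5,-115,450,-2.0)
for n in ['side','scene']:
    W=cloud(cap(n));m=boxm(W,(520,600),(80,160),(75,190));print(n,'stack top',np.round(np.nanpercentile(W[m][:,2],[90,95,99]),1))
"
```

```text
{'t': np.float64(76.333), 'joints': array([ 0.123, -0.015,  1.771,  0.071,  1.307,  2.207]), 'eef_pos': array([553.501, 105.424, 485.096]), 'eef_rot': array([ 0.34 ,  0.648,  0.363, -0.577]), 'wrist_force': array([-0.367,  0.095, -0.686]), 'gripper_width': np.float64(66.093)}
gp [564.4 117.5] p [553.5 105.4 485.1] phi -2.099 tilt [0.07  0.078] j6 2.21 w 66.1 t 76.3
 shift now [ 12.8  68.7 231.4] yaw -0.099 after yaw [ 12.8  45.4 237. ]
side stack top [109.6 110.6 112.3]
scene stack top [108.4 109.2 110.4]
```

Call:
play_rows(
  steps=[
    [0,0.005,0.02,0],
    [0,0.01,0.038,0],
    [0,0.01,0.038,0],
    [0,0.01,0.038,0],
    [0,0.01,0.038,0],
    [0,0.008,0.03,0],
    [0,0.004,0.015,0],
    [0,0,0,0],
    [0,0,0,0],
    [0,0,0,0],
    [0,0,0,0],
  ],
)

```text
t: 77.35
eef_pos: [487.9, -115.2, 440.2]
eef_rot: [0.332, 0.638, 0.373, -0.586]
wrist_force: [1.2, -0.2, 0.1]
gripper_width: 66.3
```

```bash
cat >> h.py <<'E'
def cupheld(x,y,zf):
    for n in ['side','scene']:
        c=cap(n);W=cloud(c);hsv=cv2.cvtColor(c['color'],cv2.COLOR_RGB2HSV);z0=telemetry.read_state()['eef_pos'][2]-zf
        for a,r in ((6,22),(18,24),(50,33.5)):
            m=boxm(W,(x-50,x+50),(y-50,y+50),(z0+a,z0+a+12))&(hsv[...,2]>120)&(hsv[...,1]<60);p=W[m]
            if len(p)>8: print(n,a,len(p),np.round(circ(p[:,:2],r),1))
E
python3 -c "
from h import *
st();go(508.5,-115,330,-2.0)
g=telemetry.read_state()['eef_pos'];cupheld(g[0],g[1]+5,225)"
```

```text
{'t': np.float64(77.35), 'joints': array([-0.314, -0.094,  1.927,  0.097,  1.303,  1.758]), 'eef_pos': array([ 487.869, -115.209,  440.197]), 'eef_rot': array([ 0.332,  0.638,  0.373, -0.586]), 'wrist_force': array([ 1.2  , -0.233,  0.132]), 'gripper_width': np.float64(66.315)}
gp [ 493.4 -101.8] p [ 487.9 -115.2  440.2] phi -2.098 tilt [0.035 0.087] j6 1.76 w 66.3 t 77.3
 shift now [109.1  21.2  14.1] yaw -0.098 after yaw [109.1  19.7  16.1]
side 6 59 [488.3 -98.4]
side 18 63 [489.6 -99.7]
side 50 156 [ 491.2 -101.2]
scene 6 73 [492.2 -94.9]
scene 18 79 [492.6 -96.4]
scene 50 180 [494.2 -97.9]
```

Call:
play_rows(
  steps=[
    [0,0.008,0.002,0],
    [0,0.008,0.0015,0],
    [0,0.006,0.001,0],
    [0,0,0,0],
    [0,0,0,0],
    [0.01,0,0.001,0],
    [0.02,0,0.002,0],
    [0.02,0,0.002,0],
    [0.02,0,0.002,0],
    [0.02,0,0.002,0],
    [0.02,0,0.002,0],
    [0.02,0,0.002,0],
    [0.015,0,0.0015,0],
    [0.01,0,0.001,0],
    [0,0,0,0],
    [0,0,0,0],
    [0,0,0,0],
  ],
)

```text
t: 78.87
eef_pos: [505.2, -128.2, 274.7]
eef_rot: [0.334, 0.638, 0.374, -0.584]
wrist_force: [-0.1, -0.6, 0.1]
gripper_width: 66.3
```

```bash
python3 -c "
from h import *
go(511,-119,262,-2.1)
cupheld(507,-114,225)"
```

```text
gp [ 511.2 -114.8] p [ 505.2 -128.2  274.7] phi -2.092 tilt [0.038 0.086] j6 1.7 w 66.3 t 78.9
 shift now [12.3  2.1  4.9] yaw 0.008 after yaw [12.3  2.1  4.9]
side 6 40 [ 506.2 -111.1]
side 18 48 [ 507.  -112.3]
side 50 125 [ 509.3 -114.1]
scene 6 41 [ 510.4 -108. ]
scene 18 14 [ 511.6 -110.1]
scene 50 127 [ 512.9 -111. ]
```

Call:
play_rows(
  steps=[
    [0,0.0018,0.0028,0],
    [0,0,0,0],
    [0,0,0,0],
    [0.008,0,0.0008,0],
    [0.008,0,0.0008,0],
    [0.008,0,0.0008,0],
    [0.008,0,0.0008,0],
    [0.006,0,0.0006,0],
    [0.004,0,0,0],
    [0,0,0,0],
    [0,0,0,0],
  ],
)

```text
t: 79.88
eef_pos: [516.3, -136.2, 255.0]
eef_rot: [0.344, 0.645, 0.366, -0.576]
wrist_force: [-0.7, -0.2, -0.3]
gripper_width: 66.4
```

```bash
python3 -c "
from h import *
st();go(511,-119,230,-2.1);spind('side')"
```

```text
{'t': np.float64(79.883), 'joints': array([-0.336,  0.129,  2.064,  0.121,  0.911,  1.68 ]), 'eef_pos': array([ 516.27 , -136.197,  255.017]), 'eef_rot': array([ 0.344,  0.645,  0.366, -0.576]), 'wrist_force': array([-0.715, -0.2  , -0.257]), 'gripper_width': np.float64(66.4)}
gp [ 527.1 -124.3] p [ 516.3 -136.2  255. ] phi -2.087 tilt [0.07  0.077] j6 1.68 w 66.4 t 79.9
 shift now [ 24.2 -17.2   5.8] yaw 0.013 after yaw [ 24.2 -17.1   6. ]
sp side 66 [439.7 380.1] 77.0
```

Call:
play_rows(
  steps=[
    [-0.006,0,0,0],
    [-0.006,0,0,0],
    [0,-0.007,0.001,0],
    [0,-0.007,0.001,0],
    [0,-0.003,0.001,0],
    [0,0,0,0],
    [0,0,0,0],
    [0,0,0,0],
  ],
)

```text
t: 80.6
eef_pos: [493.9, -129.7, 261.2]
eef_rot: [0.341, 0.643, 0.369, -0.578]
wrist_force: [-0.5, 0.3, -0.1]
gripper_width: 66.6
```

```bash
python3 -c "
from h import *
go(509.3,-117.8,230,-2.1)
cupheld(507,-114,225)"
```

```text
gp [ 503.1 -117.3] p [ 493.9 -129.7  261.2] phi -2.088 tilt [0.059 0.08 ] j6 1.68 w 66.6 t 80.6
 shift now [31.4  5.2  0.4] yaw 0.012 after yaw [31.4  5.2  0.4]
side 6 27 [ 496.4 -111.6]
side 18 40 [ 497.2 -113.3]
side 50 115 [ 499.6 -115.5]
scene 6 43 [ 499.8 -108.3]
scene 18 31 [ 499.7 -110.5]
scene 50 126 [ 502.8 -112.5]
```

Call:
play_rows(
  steps=[
    [0,0.004,-0.0007,0],
    [0,0.004,-0.0007,0],
    [0,0.002,-0.0004,0],
    [0,0,0,0],
    [0,0,0,0],
    [0,0,0,0],
  ],
)

```text
t: 81.2
eef_pos: [506.1, -134.0, 262.0]
eef_rot: [0.341, 0.643, 0.368, -0.578]
wrist_force: [-0.2, 0.3, 0.3]
gripper_width: 66.1
```

```bash
python3 -c "
from h import *
go(513,-121,230,-2.1)
cupheld(507,-114,225)"
```

```text
gp [ 515.5 -121.8] p [ 506.1 -134.   262. ] phi -2.088 tilt [0.061 0.079] j6 1.68 w 66.1 t 81.2
 shift now [31.7 -3.   3.7] yaw 0.012 after yaw [31.7 -3.   3.7]
side 6 39 [ 508.3 -115.7]
side 18 41 [ 510.3 -118.6]
side 50 113 [ 512.  -120.2]
scene 6 40 [ 512.  -112.9]
scene 18 44 [ 512.3 -113.5]
scene 50 88 [ 515.  -116.5]
```

Call:
play_rows(
  steps=[
    [0.005,0,0.0005,0],
    [0.006,0,0.0006,0],
    [0.006,0,0.0006,0],
    [0.006,0,0.0006,0],
    [0.005,0,0.0005,0],
    [0,0,0,0],
  ],
)

```text
t: 81.8
eef_pos: [507.5, -135.3, 241.6]
eef_rot: [0.343, 0.643, 0.369, -0.578]
wrist_force: [-2.4, 0.1, -0.9]
gripper_width: 66.1
```

```bash
python3 -c "
from h import *
st();go(513,-121,230,-2.1)
cupheld(507,-114,225)"
```

```text
{'t': np.float64(81.8), 'joints': array([-0.339,  0.134,  2.087,  0.121,  0.892,  1.671]), 'eef_pos': array([ 507.455, -135.267,  241.563]), 'eef_rot': array([ 0.343,  0.643,  0.369, -0.578]), 'wrist_force': array([-2.384,  0.134, -0.878]), 'gripper_width': np.float64(66.068)}
gp [ 516.8 -123.1] p [ 507.5 -135.3  241.6] phi -2.085 tilt [0.061 0.079] j6 1.67 w 66.1 t 81.8
 shift now [11.4 -4.5  1.2] yaw 0.015 after yaw [11.4 -4.5  1.3]
side 6 51 [ 508.5 -117.4]
side 18 37 [ 510.7 -118. ]
side 50 113 [ 513.1 -120.9]
scene 6 48 [ 512.3 -112.7]
scene 18 51 [ 513.4 -115.1]
scene 50 116 [ 516.  -117.3]
```

Call:
play_rows(
  steps=[
    [0,-0.002,0.0005,0],
    [0.005,0,0.0005,0],
    [0.006,0,0.0006,0],
    [0.005,0,0,0],
    [0,0,0,0],
    [0,0,0,0],
  ],
)

```text
t: 82.4
eef_pos: [504.8, -134.8, 230.2]
eef_rot: [0.342, 0.641, 0.371, -0.578]
wrist_force: [-0.9, 1.0, 1.9]
gripper_width: 66.1
```

Call:
play_rows(
  steps=[
    [0,0,0,0],
    [0,0,0,0],
    [0,0,0,0],
    [0,0,0,0],
    [0,0,0,0],
    [-0.008,0,-0.0008,0],
    [-0.015,0,-0.0015,0],
    [-0.02,0,-0.002,0],
    [-0.03,0,-0.003,0],
    [-0.03,0,0,0],
    [-0.03,0,0,0],
    [-0.03,0,0,0],
    [-0.02,0,0,0],
    [0,0,0,0],
  ],
  hand=1,
)

```text
t: 83.57
eef_pos: [496.6, -142.3, 418.2]
eef_rot: [0.34, 0.639, 0.373, -0.581]
wrist_force: [-0.3, -0.4, -0.3]
gripper_width: 85.5
```

```bash
python3 -c "
from h import *
go(441,381.8,420,-1.13)
rim(508,-115);rim(508,-115,'side');rim(508,-115,'scene');spind('side',False)"
```

```text
gp [ 503.9 -129.6] p [ 496.6 -142.3  418.2] phi -2.083 tilt [0.048 0.082] j6 1.69 w 85.5 t 83.6
 shift now [  37.2 -305.7 -413.1] yaw -0.953 after yaw [  37.2  159.9 -488.4]
rim wrist 868 [ 506.5 -113.8   32.4] [ 506.4 -113.3] 80.6
rim side 99 [ 504.5 -113.5   32.4] [ 505.9 -114. ] 79.3
rim scene 67 [ 509.  -111.4   33. ] [ 508.7 -108.7] 78.2
sp side 69 [439.8 380.4] 78.0
```

Call:
play_rows(
  steps=[
    [-0.004,0,0,-0.115],
    [-0.004,0,0,-0.115],
    [-0.004,0,0,-0.115],
    [-0.004,0,0,-0.115],
    [-0.004,0,0,-0.115],
    [-0.004,0,0,-0.115],
    [-0.004,0,0,-0.115],
    [-0.004,0,0,-0.115],
    [0,0,0,0],
  ],
  hand=0.6,
)

```text
t: 84.47
eef_pos: [488.5, -141.3, 419.4]
eef_rot: [0.579, 0.405, 0.618, -0.345]
wrist_force: [0.1, -0.6, 0.7]
gripper_width: 51.1
```

```bash
python3 -c "
from h import *
st();go(441,381.8,420,-1.13)"
```

```text
{'t': np.float64(84.467), 'joints': array([-0.363, -0.052,  1.926,  0.097,  1.306,  0.73 ]), 'eef_pos': array([ 488.502, -141.273,  419.444]), 'eef_rot': array([ 0.579,  0.405,  0.618, -0.345]), 'wrist_force': array([ 0.089, -0.64 ,  0.688]), 'gripper_width': np.float64(51.054)}
gp [ 488.3 -125.7] p [ 488.5 -141.3  419.4] phi -1.117 tilt [-0.002  0.1  ] j6 0.73 w 51.1 t 84.5
 shift now [  50.4  177.9 -475. ] yaw 0.013 after yaw [  50.4  171.8 -477.2]
```

Call:
play_rows(
  steps=[
    [0,0.007,-0.019,0],
    [-0.001,0.014,-0.0375,0],
    [-0.001,0.014,-0.0375,0],
    [-0.001,0.014,-0.0375,0],
    [-0.001,0.014,-0.0375,0],
    [-0.001,0.014,-0.0375,0],
    [-0.001,0.014,-0.0375,0],
    [-0.001,0.014,-0.0375,0],
    [-0.001,0.014,-0.0375,0],
    [-0.001,0.014,-0.0375,0],
    [-0.001,0.014,-0.0375,0],
    [-0.001,0.014,-0.0375,0],
    [0,0.009,-0.022,0],
    [0,0.004,-0.011,0],
    [0,0,0,0],
    [0,0,0,0],
    [0,0,0,0],
    [0,0,0,0],
  ],
)

```text
t: 85.97
eef_pos: [445.8, 368.9, 442.3]
eef_rot: [0.553, 0.407, 0.62, -0.38]
wrist_force: [0.2, 0.3, 0.0]
gripper_width: 51.1
```

```bash
python3 -c "
from h import *
st();go(441,381.8,300,-1.13);spind('wrist')"
```

```text
{'t': np.float64(85.967), 'joints': array([0.618, 0.059, 1.773, 0.106, 1.309, 1.774]), 'eef_pos': array([445.814, 368.939, 442.305]), 'eef_rot': array([ 0.553,  0.407,  0.62 , -0.38 ]), 'wrist_force': array([0.193, 0.291, 0.039]), 'gripper_width': np.float64(51.131)}
gp [437. 382.] p [445.8 368.9 442.3] phi -1.185 tilt [-0.057  0.084] j6 1.77 w 51.1 t 86.0
 shift now [141.3   6.7  15.9] yaw -0.055 after yaw [141.3   5.8  16.2]
sp wrist 150 [440.6 381.7] 77.0
```

Call:
play_rows(
  steps=[
    [0.01,0,0,0],
    [0.02,0,0,0],
    [0.02,0,0,0],
    [0.02,0,0,0],
    [0.01,0,0,0],
    [0,0,0,0],
    [0,0,0,0],
    [0,0,0,0],
  ],
)

```text
t: 86.68
eef_pos: [443.6, 368.1, 359.6]
eef_rot: [0.551, 0.412, 0.616, -0.383]
wrist_force: [0.1, 0.3, 0.5]
gripper_width: 51.3
```

```bash
python3 -c "
from h import *
go(441,381.8,270,-1.13);spind('wrist')"
```

```text
gp [435.4 381.3] p [443.6 368.1 359.6] phi -1.197 tilt [-0.053  0.085] j6 1.77 w 51.3 t 86.7
 shift now [88.9  7.  10.4] yaw -0.067 after yaw [88.9  6.2 10.8]
sp wrist 238 [440.7 381.6] 77.0
```

Call:
play_rows(
  steps=[
    [0,0.0025,0.0008,0],
    [0,0.002,0.0006,0],
    [0,0,0,0],
    [0,0,0,0],
    [0.01,0,0.001,0],
    [0.02,0,0.002,0],
    [0.02,0,0.002,0],
    [0.02,0,0.002,0],
    [0.012,0,0.001,0],
    [0.005,0,0.0005,0],
    [0,0,0,0],
    [0,0,0,0],
    [0,0,0,0],
  ],
)

```text
t: 87.82
eef_pos: [450.6, 370.6, 274.2]
eef_rot: [0.553, 0.417, 0.614, -0.378]
wrist_force: [-0.3, -0.6, -0.0]
gripper_width: 51.2
```

```bash
python3 -c "
from h import *
go(440.8,381.7,231,-1.13);spind('wrist')"
```

```text
gp [444.2 385.1] p [450.6 370.6 274.2] phi -1.196 tilt [-0.041  0.094] j6 1.75 w 51.2 t 87.8
 shift now [42.8 -4.3  6.3] yaw -0.066 after yaw [42.8 -4.7  6. ]
sp wrist 539 [441.1 381.6] 78.0
```

Call:
play_rows(
  steps=[
    [0,-0.002,0.001,0],
    [0,-0.0018,0.0008,0],
    [0,0,0,0],
    [0,0,0,0],
    [0.008,0,0.0008,0],
    [0.01,0,0.001,0],
    [0.01,0,0.001,0],
    [0.008,0,0.0008,0],
    [0.004,0,0,0],
    [0,0,0,0],
    [0,0,0,0],
  ],
)

```text
t: 88.78
eef_pos: [448.3, 368.5, 232.8]
eef_rot: [0.554, 0.419, 0.614, -0.376]
wrist_force: [-0.4, 1.3, 0.2]
gripper_width: 51.5
```

```bash
python3 -c "
from h import *
go(440.8,381.7,231,-1.13)"
```

```text
gp [442.7 383.5] p [448.3 368.5 232.8] phi -1.195 tilt [-0.036  0.097] j6 1.73 w 51.5 t 88.8
 shift now [ 1.6 -2.4  1.2] yaw -0.065 after yaw [ 1.6 -2.5  1. ]
```

Call:
play_rows(
  steps=[
    [0,0,0,0],
    [0,0,0,0],
    [0,0,0,0],
    [0,0,0,0],
    [0,0,0,0],
    [0,0,0,0],
    [0,0,0,0],
    [0,0,0,0],
  ],
  hand=0,
)

```text
t: 89.45
eef_pos: [448.9, 368.8, 234.1]
eef_rot: [0.554, 0.419, 0.613, -0.375]
wrist_force: [0.0, 0.3, -1.3]
gripper_width: 10.9
```

Call:
play_rows(
  steps=[
    [-0.01,0,-0.001,0],
    [-0.02,0,-0.002,0],
    [-0.03,0,-0.003,0],
    [-0.03,0,-0.003,0],
    [-0.03,0,-0.003,0],
    [-0.03,0,-0.003,0],
    [-0.03,0,-0.002,0],
    [-0.02,0,0,0],
    [0,0,0,0],
    [0,0,0,0],
  ],
)

```text
t: 90.28
eef_pos: [447.6, 363.8, 446.8]
eef_rot: [0.554, 0.418, 0.614, -0.377]
wrist_force: [-0.8, -0.7, -1.7]
gripper_width: 10.5
```

Call:
play_rows(
  steps=[
    [0,-0.005,0.019,0],
    [0,-0.0095,0.0388,0],
    [0,-0.0095,0.0388,0],
    [0,-0.0095,0.0388,0],
    [0,-0.0095,0.0388,0],
    [0,-0.0095,0.0388,0],
    [0,-0.0095,0.0388,0],
    [0,-0.0095,0.0388,0],
    [0,-0.0095,0.0388,0],
    [0,-0.0095,0.0388,0],
    [0,-0.0095,0.0388,0],
    [0,-0.0095,0.0388,0],
    [0,-0.004,0.0155,0],
    [0,-0.002,0.008,0],
    [0,0,0,0],
    [0,0,0,0],
    [0,0,0,0],
    [0,0,0,0],
    [0,0,0,0],
  ],
)

```text
t: 91.87
eef_pos: [502.8, -126.3, 363.9]
eef_rot: [0.541, 0.41, 0.628, -0.381]
wrist_force: [-0.1, 0.1, -1.2]
gripper_width: 10.5
```

```bash
python3 -c "
from h import *
st();go(507,-113,320,-1.2);held('side',227.5);held('scene',227.5)"
```

```text
{'t': np.float64(91.867), 'joints': array([-0.319,  0.033,  1.947,  0.077,  1.27 ,  0.843]), 'eef_pos': array([ 502.834, -126.294,  363.907]), 'eef_rot': array([ 0.541,  0.41 ,  0.628, -0.381]), 'wrist_force': array([-0.087,  0.089, -1.188]), 'gripper_width': np.float64(10.455)}
gp [ 490.5 -110.3] p [ 502.8 -126.3  363.9] phi -1.191 tilt [-0.079  0.103] j6 0.84 w 10.5 t 91.9
 shift now [41.9 15.8 14. ] yaw 0.009 after yaw [41.9 15.9 13.9]
side h 1 14 48 [ 483.  -108.4]
side h 14 26 52 [ 483.6 -108.7]
side h 26 37 49 [ 484.1 -109.9]
scene h 1 14 56 [ 485.3 -104.9]
scene h 14 26 59 [ 486.9 -105. ]
scene h 26 37 61 [ 486.3 -106.5]
```

Call:
play_rows(
  steps=[
    [0,0.007,0.005,0],
    [0,0.006,0.0045,0],
    [0,0.004,0.003,0],
    [0,0,0,0],
    [0,0,0,0],
    [0,0,0,0],
    [0.008,0.0003,0.001,0],
    [0.01,0.0003,0.0012,0],
    [0.01,0.0003,0.0012,0],
    [0.006,0,0.0007,0],
    [0,0,0,0],
    [0,0,0,0],
    [0,0,0,0],
  ],
)

```text
t: 93.05
eef_pos: [525.0, -130.3, 323.1]
eef_rot: [0.541, 0.409, 0.629, -0.38]
wrist_force: [0.4, 0.8, -0.7]
gripper_width: 10.3
```

```bash
python3 -c "
from h import *
st();go(511,-117,261,-1.2);held('side',231);held('scene',231)
rim(507,-113,'side',False);rim(507,-113,'scene',False)
for n in ['side','scene']:
    c=load(n);W=cloud(c)
    h=W[boxm(W,(560,660),(-255,-160),(205,260))];print(n,len(h),np.round(np.nanmedian(h[h[:,2]>228],0),1))
"
```

```text
{'t': np.float64(93.05), 'joints': array([-0.313,  0.113,  1.941,  0.079,  1.196,  0.84 ]), 'eef_pos': array([ 524.997, -130.311,  323.089]), 'eef_rot': array([ 0.541,  0.409,  0.629, -0.38 ]), 'wrist_force': array([ 0.417,  0.85 , -0.704]), 'gripper_width': np.float64(10.313)}
gp [ 512.6 -114.3] p [ 525.  -130.3  323.1] phi -1.188 tilt [-0.08   0.103] j6 0.84 w 10.3 t 93.0
 shift now [61.4 -0.3  9.7] yaw 0.012 after yaw [61.4 -0.2  9.7]
side h 1 14 38 [ 504.1 -112.6]
side h 14 26 46 [ 505. -113.]
side h 26 37 42 [ 505.8 -113. ]
scene h 1 14 16 [ 507.3 -109.3]
scene h 14 26 40 [ 508.5 -109.1]
scene h 26 37 49 [ 508.9 -110.2]
rim side 79 [ 504.1 -112.6   32.4] [ 504.6 -113.8] 79.4
rim scene 50 [ 509.5 -110.9   32.8] [ 509.  -110.7] 78.5
side 89 [ 636.8 -205.9  230.8]
scene 175 [ 643.4 -204.8  229.9]
```

Call:
play_rows(
  steps=[
    [0.007,0.0004,0.0007,0],
    [0.009,0.0003,0.0011,0],
    [0.009,0.0003,0.0011,0],
    [0.009,0.0003,0.0011,0],
    [0.009,0.0003,0.0011,0],
    [0.006,0.0002,0.0008,0],
    [0.005,0.0002,0.0006,0],
    [0.003,0,0.0004,0],
    [0,0,0,0],
    [0,0,0,0],
  ],
)

```text
t: 93.98
eef_pos: [525.4, -130.1, 260.0]
eef_rot: [0.542, 0.409, 0.629, -0.38]
wrist_force: [-0.5, 0.5, 2.9]
gripper_width: 10.3
```

```bash
python3 -c "
from h import *
st();go(512.6,-114.3,261,-1.2)"
```

```text
{'t': np.float64(93.983), 'joints': array([-0.312,  0.183,  1.991,  0.084,  1.076,  0.83 ]), 'eef_pos': array([ 525.374, -130.111,  260.03 ]), 'eef_rot': array([ 0.542,  0.409,  0.629, -0.38 ]), 'wrist_force': array([-0.493,  0.49 ,  2.883]), 'gripper_width': np.float64(10.295)}
gp [ 513.2 -114.2] p [ 525.4 -130.1  260. ] phi -1.188 tilt [-0.079  0.103] j6 0.83 w 10.3 t 94.0
 shift now [-0.9 -0.6 -0.3] yaw 0.012 after yaw [-0.9 -0.6 -0.3]
```

Call:
play_rows(
  steps=[
    [0,0,0,0],
    [0,0,0,0],
    [0,0,0,0],
    [0,0,0,0],
    [-0.01,0,-0.0012,0],
    [-0.02,0,-0.0025,0],
    [-0.03,-0.001,-0.004,0],
    [-0.03,-0.001,-0.004,0],
    [-0.03,-0.001,-0.004,0],
    [-0.03,0,0,0],
    [-0.03,0,0,0],
    [-0.02,0,0,0],
    [0,0,0,0],
    [0,0,0,0],
  ],
  hand=0.5,
)

```text
t: 95.15
eef_pos: [531.3, -136.9, 480.0]
eef_rot: [0.545, 0.41, 0.626, -0.379]
wrist_force: [-1.3, 0.6, -0.6]
gripper_width: 42.3
```

```bash
python3 -c "
from h import *
st();spcup(507,-113);go(630,-205,400,-1.2)
ims=[]
for n in ['side','scene']:
    c=load(n);W=cloud(c)
    h=W[boxm(W,(560,700),(-255,-160),(200,260))];t=h[h[:,2]>np.nanpercentile(h[:,2],70)];print(n,len(h),np.round(np.nanmedian(t,0),1),np.round(np.nanmin(t,0)),np.round(np.nanmax(t,0)))
    u,v=proj(c,[540,-200,110]).astype(int);ims.append(cv2.resize(c['color'][max(v-90,0):v+90,max(0,u-90):u+90,::-1],(400,400)))
cv2.imwrite('pics/f1.png',np.hstack(ims))
for p in ((517,-316),(513,-215)): spcup(*p)
"
```

```text
{'t': np.float64(95.15), 'joints': array([-0.321,  0.018,  1.747,  0.073,  1.476,  0.855]), 'eef_pos': array([ 531.35, -136.86,  480.01]), 'eef_rot': array([ 0.545,  0.41 ,  0.626, -0.379]), 'wrist_force': array([-1.253,  0.562, -0.625]), 'gripper_width': np.float64(42.325)}
cart side 26 [ 504.8 -110.7] top 104.0
cart scene 10 [ 507.9 -112.1] top 104.0
cart wrist 140 [ 506.3 -110.4] top 105.0
gp [ 519.4 -120.9] p [ 531.  -136.7  477.3] phi -1.188 tilt [-0.075  0.101] j6 0.85 w 42.7 t 95.3
 shift now [ 59.8  73.1 127.9] yaw 0.012 after yaw [ 59.8  74.7 127. ]
side 101 [ 637.5 -204.5  231.4] [ 633. -245.  230.] [ 642. -166.  233.]
scene 188 [ 643.5 -205.   230. ] [ 636. -245.  229.] [ 649. -168.  233.]
cart side 18 [ 515.8 -305.7] top 99.0
cart scene 24 [ 513.1 -310.8] top 103.0
cart wrist 193 [ 511.9 -312.4] top 104.0
cart side 21 [ 506.4 -211.7] top 100.0
cart scene 25 [ 515. -214.] top 102.0
cart wrist 154 [ 512.9 -216.5] top 104.0
```

View pics/f1.png

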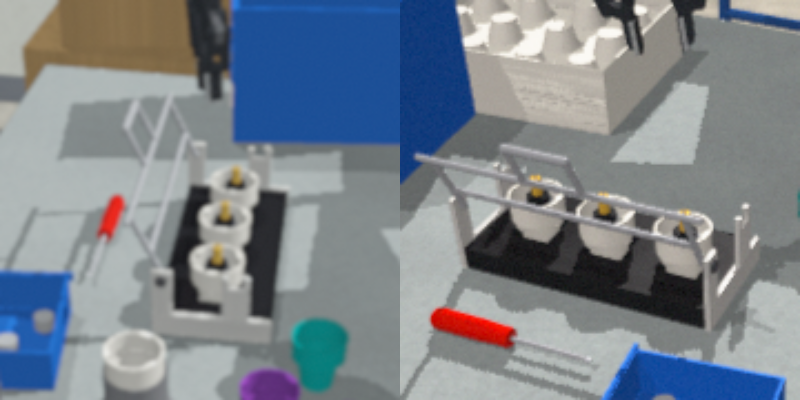

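Call:
play_rows(
  steps=[
    [-0.002,0.012,0.0145,0],
    [-0.005,0.0247,0.029,0],
    [-0.005,0.0247,0.029,0],
    [-0.005,0.0247,0.029,0],
    [-0.003,0.015,0.017,0],
    [-0.001,0.01,0.011,0],
    [0,0,0,0],
    [0,0,0,0],
    [0,0,0,0],
    [0,0,0,0],
  ],
  hand=0,
)

```text
t: 96.43
eef_pos: [688.3, -218.2, 468.2]
eef_rot: [0.538, 0.408, 0.633, -0.38]
wrist_force: [-0.2, 0.8, -0.2]
gripper_width: -0.1
```

```bash
python3 -c "
from h import *
st();go(680,-205,430,-1.2)"
```

```text
{'t': np.float64(96.433), 'joints': array([-0.358,  0.366,  1.361,  0.069,  1.537,  0.82 ]), 'eef_pos': array([ 688.267, -218.236,  468.17 ]), 'eef_rot': array([ 0.538,  0.408,  0.633, -0.38 ]), 'wrist_force': array([-0.246,  0.76 , -0.24 ]), 'gripper_width': np.float64(-0.09)}
gp [ 674.4 -201.7] p [ 688.3 -218.2  468.2] phi -1.188 tilt [-0.089  0.107] j6 0.82 w -0.1 t 96.4
 shift now [36.9  5.5 10.2] yaw 0.012 after yaw [36.9  5.6 10.1]
```

Call:
play_rows(
  steps=[
    [0.01,0,0.0012,0],
    [0.015,0,0.002,0],
    [0.01,0,0.0012,0],
    [0.005,0,0,0],
    [0,0,0,0],
    [0,0,0,0],
    [0,0,0,0],
  ],
)

```text
t: 97.02
eef_pos: [682.2, -215.3, 427.1]
eef_rot: [0.538, 0.407, 0.633, -0.38]
wrist_force: [-0.1, -0.0, -0.4]
gripper_width: -0.3
```

```bash
python3 -c "
from h import *
st();go(680,-205,380,-1.2)
for n in ['side','scene']:
    c=cap(n);W=cloud(c)
    h=W[boxm(W,(600,660),(-255,-160),(222,238))];print(n,len(h),np.round(np.nanmedian(h,0),1))"
```

```text
{'t': np.float64(97.017), 'joints': array([-0.357,  0.368,  1.431,  0.069,  1.464,  0.815]), 'eef_pos': array([ 682.236, -215.306,  427.094]), 'eef_rot': array([ 0.538,  0.407,  0.633, -0.38 ]), 'wrist_force': array([-0.085, -0.011, -0.436]), 'gripper_width': np.float64(-0.349)}
gp [ 668.4 -198.7] p [ 682.2 -215.3  427.1] phi -1.186 tilt [-0.089  0.107] j6 0.81 w -0.3 t 97.0
 shift now [44.9 10.3 16.3] yaw 0.014 after yaw [44.9 10.5 16.1]
side 58 [ 636.1 -204.3  229.4]
scene 138 [ 644.6 -202.8  228.4]
```

Call:
play_rows(
  steps=[
    [0,0.006,0.005,0],
    [0,0.006,0.005,0],
    [0,0,0,0],
    [0,0,0,0],
    [0.01,0.0004,0.0013,0],
    [0.014,0.0006,0.0018,0],
    [0.012,0.0005,0.0016,0],
    [0.006,0,0.0006,0],
    [0,0,0,0],
    [0,0,0,0],
    [0,0,0,0],
  ],
)

```text
t: 98.03
eef_pos: [698.9, -220.6, 377.8]
eef_rot: [0.538, 0.407, 0.633, -0.38]
wrist_force: [-0.2, 0.1, -0.9]
gripper_width: 0.4
```

```bash
python3 -c "
from h import *
st();go(510,-205,380,-1.2)"
```

```text
{'t': np.float64(98.033), 'joints': array([-0.356,  0.427,  1.441,  0.07 ,  1.394,  0.811]), 'eef_pos': array([ 698.904, -220.62 ,  377.772]), 'eef_rot': array([ 0.538,  0.407,  0.633, -0.38 ]), 'wrist_force': array([-0.194,  0.06 , -0.9  ]), 'gripper_width': np.float64(0.39)}
gp [ 685.1 -204.1] p [ 698.9 -220.6  377.8] phi -1.187 tilt [-0.089  0.107] j6 0.81 w 0.4 t 98.0
 shift now [  13.2 -162.3  -64.5] yaw 0.013 after yaw [  13.2 -163.2  -62.3]
```

Call:
play_rows(
  steps=[
    [0,-0.007,-0.003,0],
    [-0.0005,-0.014,-0.0056,0],
    [-0.0005,-0.014,-0.0056,0],
    [-0.0005,-0.014,-0.0056,0],
    [-0.0005,-0.014,-0.0056,0],
    [-0.0005,-0.014,-0.0056,0],
    [-0.0005,-0.014,-0.0056,0],
    [-0.0005,-0.014,-0.0056,0],
    [-0.0005,-0.014,-0.0056,0],
    [-0.0005,-0.014,-0.0056,0],
    [-0.0005,-0.014,-0.0056,0],
    [-0.0005,-0.014,-0.0056,0],
    [-0.0005,-0.007,-0.003,0],
    [0,0,0,0],
  ],
)

```text
t: 99.2
eef_pos: [508.1, -222.4, 410.6]
eef_rot: [0.547, 0.409, 0.625, -0.378]
wrist_force: [-0.7, 0.2, 0.7]
gripper_width: 0.1
```

```bash
python3 -c "
from h import *
st();go(510,-205,480,-1.2)
ims=[]
for n in ['side','scene']:
    c=cap(n);W=cloud(c)
    h=W[boxm(W,(380,680),(-250,-160),(110,260))];print(n,len(h),np.round(np.nanmedian(h,0),1))
    u,v=proj(c,[540,-200,110]).astype(int);ims.append(cv2.resize(c['color'][max(v-90,0):v+90,max(0,u-90):u+90,::-1],(400,400)))
cv2.imwrite('pics/f2.png',np.hstack(ims))"
```

```text
{'t': np.float64(99.2), 'joints': array([-0.475,  0.068,  1.822,  0.058,  1.357,  0.692]), 'eef_pos': array([ 508.105, -222.439,  410.622]), 'eef_rot': array([ 0.547,  0.409,  0.625, -0.378]), 'wrist_force': array([-0.726,  0.233,  0.686]), 'gripper_width': np.float64(0.134)}
gp [ 497.7 -207.3] p [ 508.1 -222.4  410.6] phi -1.184 tilt [-0.067  0.098] j6 0.69 w 0.1 t 99.2
 shift now [-69.5  10.5  -5.5] yaw 0.016 after yaw [-69.5  10.4  -5.7]
side 223 [ 518.6 -198.1  204.2]
scene 536 [ 527.5 -202.8  198.6]
```

View pics/f2.png

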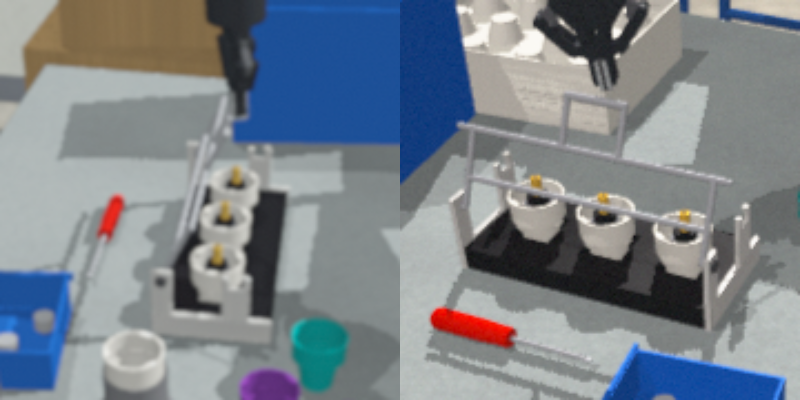

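Call:
play_rows(
  steps=[
    [-0.015,0,-0.0015,0],
    [-0.02,0,-0.002,0],
    [0,0,0,0],
    [-0.0013,0.0185,0.0075,0],
    [-0.0013,0.0185,0.0075,0],
    [-0.0013,0.0185,0.0075,0],
    [-0.0013,0.0185,0.0075,0],
    [0,0,0,0],
    [0,0,0,0],
    [0.01,0.0002,0.0012,0],
    [0.02,0.0005,0.0023,0],
    [0.02,0.0005,0.0023,0],
    [0.015,0.0003,0.0017,0],
    [0.003,0,0,0],
    [0,0,0,0],
    [0,0,0,0],
  ],
)

```text
t: 100.63
eef_pos: [594.7, -221.2, 365.9]
eef_rot: [0.546, 0.408, 0.627, -0.377]
wrist_force: [-0.0, -0.1, -0.1]
gripper_width: 0.0
```

```bash
python3 -c "
from h import *
st();go(490,-207,376,-1.2)"
```

```text
{'t': np.float64(100.633), 'joints': array([-0.413,  0.248,  1.699,  0.066,  1.301,  0.747]), 'eef_pos': array([ 594.653, -221.198,  365.89 ]), 'eef_rot': array([ 0.546,  0.408,  0.627, -0.377]), 'wrist_force': array([-0.033, -0.077, -0.121]), 'gripper_width': np.float64(0.032)}
gp [ 583.7 -205.7] p [ 594.7 -221.2  365.9] phi -1.182 tilt [-0.071  0.1  ] j6 0.75 w 0.0 t 100.6
 shift now [ -3.5 -87.3 -35.2] yaw 0.018 after yaw [ -3.5 -87.9 -33.7]
```

Call:
play_rows(
  steps=[
    [0.0005,-0.0065,-0.0026,0],
    [0.001,-0.013,-0.0053,0],
    [0.001,-0.013,-0.0053,0],
    [0.001,-0.013,-0.0053,0],
    [0.001,-0.013,-0.0053,0],
    [0.001,-0.013,-0.0053,0],
    [0.001,-0.013,-0.0053,0],
    [0.001,-0.013,-0.0053,0],
    [0.0005,-0.0065,-0.0026,0],
    [0,0,0,0],
    [0,0,0,0],
    [-0.01,0,-0.001,0],
    [-0.02,0,-0.002,0],
    [-0.03,0,-0.003,0],
    [-0.03,0,-0.003,0],
    [0,0,0,0],
    [0,0,0,0],
    [0,0,0,0],
    [0,0,0,0],
    [0,0,0,0],
  ],
)

```text
t: 102.3
eef_pos: [480.9, -222.1, 476.8]
eef_rot: [0.556, 0.409, 0.618, -0.376]
wrist_force: [0.1, 0.0, 0.3]
gripper_width: -0.2
```

```bash
python3 -c "
from h import *
st();go(490,-207,480,-1.2)
ims=[]
for n in ['side','scene']:
    c=cap(n);W=cloud(c)
    h=W[boxm(W,(380,680),(-390,-30),(118,215))];print(n,'high pts',len(h));q=W[boxm(W,(395,450),(-255,-160),(70,105))];print('handle',len(q),np.round(np.nanmedian(q,0),1))
    u,v=proj(c,[510,-200,80]).astype(int);ims.append(cv2.resize(c['color'][max(v-90,0):v+90,max(0,u-90):u+90,::-1],(400,400)))
cv2.imwrite('pics/f3.png',np.hstack(ims))"
```

```text
{'t': np.float64(102.3), 'joints': array([-0.498, -0.023,  1.793,  0.056,  1.456,  0.672]), 'eef_pos': array([ 480.897, -222.053,  476.848]), 'eef_rot': array([ 0.556,  0.409,  0.618, -0.376]), 'wrist_force': array([0.09 , 0.041, 0.344]), 'gripper_width': np.float64(-0.186)}
gp [ 473.6 -208.3] p [ 480.9 -222.1  476.8] phi -1.179 tilt [-0.047  0.089] j6 0.67 w -0.2 t 102.3
 shift now [-3.8 15.6  4.7] yaw 0.021 after yaw [-3.8 15.7  4.4]
side high pts 0
handle 95 [ 421.9 -203.7   89.2]
scene high pts 0
handle 117 [ 425.5 -214.1   87.5]
```

View pics/f3.png

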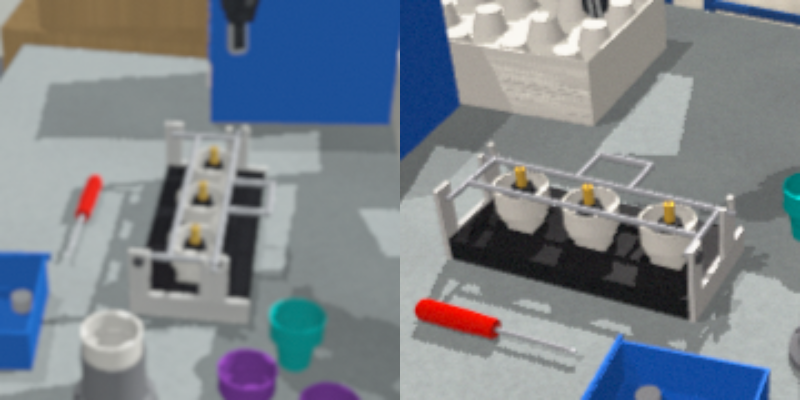

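The frame is closed: the handle is at z 87–89, level with the hinge at 86. The spindles stand between its bars, one cup is left on the stand, and the robot touches nothing. I'm handing in.

```bash
python3 -c "
from h import *
order.sign_off();print('done')"
```

```text
the job is handed in; nothing more can be done
done
```

The job is done and handed in at about 102 s of the 210 s allowed. Three cartridges were on the mat. For each one I twisted a cup off the stack, stood it in a pocket and stood the cartridge in it, then swung the hold-down frame shut.

**Last checks**
- **Cups and cartridges:** after placing, the cup rims measured 78–81 mm against 80 expected. The cartridge tops read about 103 mm against 102 in most views. Just before the frame was closed, the side camera alone read cartridges 1 and 2 lower, at 99 and 100 mm.
- **Spare cup:** one cup is still on the stand. The stack top measured 110 mm after the third cup came off.
- **Frame:** its handle lies at 87–89 mm, level with the hinge at 86, and the spindles stand between its bars.
- **Robot:** the gripper is clear of everything.
- **Bystanders:** the screwdriver and the part of the blue bin in the last picture look unmoved. I took no final measurement of the tap, the screwdriver or the bin.

**What went wrong and was mended**
- **Gripper tilt:** it built up during fast moves, and I corrected it partly by extending the arm to its reach limit.
- **Cups at the pockets:** all three caught at first. Two rested on the rim and one stopped partway in. They went in after small sideways shifts.
- **Frame nudge:** the open frame had moved back about 15 mm at the handle before I closed it. I did not see what touched it.
- **Closing the frame:** the first push slid over the handle, and a second push closed it.

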